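# Free the empty reel on the trim stand

## Task

The reel on the grey trim stand is empty: take the red T-handle key, turn the sloping lock screw anticlockwise by a good quarter turn to free the axle, then draw the axle straight out by its orange grip and lay it gently in the blue tray. Leave the empty reel sitting in the stand, and finish with the red key standing in its block again; leave everything else on the counter as it is.

Things in the scene. Friction and masses are not known exactly. Their poses are not given: they have to be found in the camera images.
- reel_stand: Grey fixed stand, base 150 (x) by 125 (y) by 10 mm, origin under its centre. Two cheeks 8 mm thick, 136 mm high, at y = +41 and -41 mm, an empty reel between them. The axle lies level along y, 100 mm up at x = 0, in a bush in the -y cheek and a sleeve (bore 15.5 mm, y = 35 to 81 mm) in the +y one; it comes out to +y only. Without it the reel sinks 3 mm onto two tie rods.
- sleeve_mouth (a point): Outer end of the sleeve, on the axle's line, at (0, 81, 100) mm in the stand's frame; the stand's attitude.
- lock (a joint): Turn of the lock screw, rad: near 0 = locked (starts at 0 to 0.25), growing anticlockwise seen from the key's handle; end stop at 2.2. Its dog point sits in a groove of the axle and draws back as it turns; the axle is surely free from 1.1 on. It takes about 0.12 Nm and stays where it is left.
- lock_socket (a point): Centre of the mouth of the screw's square socket, 13.5 mm across flats, 13 mm deep. z points out along the screw, leaning 35 degrees from vertical to the stand's -x side; x is square to a flat and turns with the screw. It is sunk 6.5 mm in a round boss, 25 mm inside, 34 mm outside, just outside the +y cheek: at (-19, 61, 127) mm in the stand's frame.
- red_key: T-handle square key, red, 150 g. Origin: centre of the handle, a flat-sided bar 80 (x) by 18 (y) by 24 mm (z). Shank 16 mm across, to -z; its last 28 mm, ending 145 mm below the origin, is 12 mm square, x square to a flat, tip tapered. It fits the socket when their x axes agree, or differ by a multiple of 90 degrees, within 6 degrees. Starts upright in any hole of the block.
- red_key_tip (a point): Tip of the red key's shank, on its axis, 145 mm below the handle's centre; the key's attitude.
- key_block: Fixed wooden block, 60 (x) by 165 (y) by 60 mm high, with three upright holes 19.5 mm wide, 48 mm deep at y = -50, 0 and +50 mm. Origin: centre of its underside. Holds the red key (handle centre 157 mm above the counter) and two smaller ones that stay there: blue (122 mm) and green (107 mm).
- blue_key: Smaller T-handle key with blue handle, in the block: leave it. Origin: centre of its handle, 80 by 18 by 24 mm.
- green_key: Smallest T-handle key, green handle, in the block: leave it. Origin: centre of its handle, 80 by 18 by 24 mm.
- axle: Steel axle, 14 mm across, 120 g, with an orange flat-sided grip at one end. Origin: centre of the grip, 18 (x) by 32 (y) by 34 mm (z). The shaft runs to -y, with a 21 mm collar next to the grip; its tip is 191 mm from the origin. In the stand the grip is at y = +135 mm, 54 mm outside the sleeve: the tip clears the sleeve after a straight pull of 137 mm.
- axle_tip (a point): Far end of the axle's shaft, 191 mm from the grip's centre along the axle's -y; the axle's attitude.
- reel: The empty white reel in the stand. Origin: its centre, on its axis (y).
- tray: Blue open tray, 125 mm (x) by 290 mm (y) by 26 mm high, walls and floor 4 to 5 mm, fixed. Origin: centre of its underside.
- pin_tin: Bystander: round tin, 74 mm across, 31 mm high. Origin: centre of its underside.
- rotary_cutter: Bystander: yellow rotary cutter lying flat, 155 mm long, 25 mm high.
- tape_case: Bystander: orange tape-measure case, 62 mm square, 30 mm high.
- thread_cone: Bystander: upright cone of thread, 68 mm across, 124 mm high.
- spare_reel: Bystander: white reel lying flat, 110 mm across, 34 mm high.
- shears: Bystander: shears lying flat, about 240 mm long, 14 mm high.
Mind the look-alikes: they are no part of the job. Leave any yellow look-alike of the reel alone.

How it is judged:
On the way, in this order (a step that is already met when the one before it is completed fails the run):
1. the red key's end is down in the screw's socket, the screw still locked (z of red_key_tip in the frame of lock_socket below -0.006 m and distance between red_key_tip and lock_socket below 0.018 m and angle between the z axis of red_key and the z axis of lock_socket, either way round below 0.2 rad and value of joint lock below 0.7 rad), for 0.1 s.
2. the screw has been turned a quarter turn with the red key in it (value of joint lock above 1.1 rad and distance between red_key_tip and lock_socket below 0.02 m), for 0.1 s.
3. the axle has come straight out: its tip is clear of the sleeve, still close to the sleeve's line (y of axle_tip in the frame of sleeve_mouth above 0.002 m and distance between axle_tip and sleeve_mouth below 0.08 m and angle between the y axis of axle and the y axis of reel_stand, either way round below 0.26 rad), for 0.04 s.
At the end, for the whole second after the job is handed in: Lock over 1.1 rad; axle at rest in the tray, grip and tip inside its walls and under 30 and 28 mm high; red key in a hole of its block, tip under 30 mm high, within 8.6 degrees of upright; reel at rest in the stand within 15 mm (x), 20 mm (y) of its place, centre under 105 mm high (value of joint lock above 1.1 rad and x of axle in the frame of tray between -0.058 and 0.058 m and y of axle in the frame of tray between -0.14 and 0.14 m and x of axle_tip in the frame of tray between -0.058 and 0.058 m and y of axle_tip in the frame of tray between -0.142 and 0.142 m and height (world z) of each of axle, red_key_tip below 0.03 m and height (world z) of axle_tip below 0.028 m and linear speed of each of axle, red_key below 0.02 m/s and angle between red_key's own z axis and vertical below 0.15 rad and x of red_key_tip in the frame of key_block between -0.02 and 0.02 m and y of red_key_tip in the frame of key_block between -0.07 and 0.07 m and x of reel in the frame of reel_stand between -0.015 and 0.015 m and y of reel in the frame of reel_stand between -0.02 and 0.02 m and height (world z) of reel below 0.105 m and linear speed of reel below 0.03 m/s); the robot touches nothing.
It fails at once if the axle falls freely, or is thrown (over 0.9 m/s out of the fingers) (linear speed of axle above 0.9 m/s and contact force between the fingers and axle below 0.1 N).
It fails at once if the blue or green key is taken or knocked out of its place (over 40 mm) (distance of any of blue_key, green_key from where it was at the start of the episode above 0.04 m).
It fails at once if a bystander on the counter is moved over 40 mm (distance of any of pin_tin, rotary_cutter, tape_case, thread_cone, spare_reel, shears from where it was at the start of the episode above 0.04 m).
It also fails if it takes over 72 s, if anything falls off the work surface, if the arm or the gripper's body presses on something with over 40 N, if the wrist force passes 120 N, or if a joint passes its speed limit or range.

## Robot

A 6-joint arm with a two-finger parallel gripper is mounted at the origin on the work surface. World frame = base frame: x ahead of the robot, y to its left, z up, the work surface at z = 0. Lengths are in m, angles in rad, forces in N, time in s.
With the tool pointing down it reaches from about 0.375 to 0.975 m from the base axis. Payload 3.8 kg.
Tool frame: the origin (TCP) lies on the centre line of the jaws, within the pads' length; the fingertips stand 8 mm ahead of it and the grasp point (between the pads) lies 11 mm behind it; z points along the fingers, y is the direction in which the jaws open and shut (so a half turn about z gives the same grasp; the last joint's range is limited). The gripper opens to 85 mm and grips with 20 to 120 N. Pads are 22 mm wide; open, the fingers measure 114 mm over their backs; the gripper's body (76 mm by 85 mm) begins 54 mm behind the grasp point. The pads swing forward as they close: fully open they stand 13 mm farther back than shut.
Start: joints at [1.081, 0.264, 1.604, -0, 1.274, -0.037], TCP at [0.295, 0.607, 0.216] pointing down, gripper open.
Joint ranges: [-2.63, 2.63], [-0.94, 2.18], [0.31, 2.57], [-1.31, 4.45], [0, 2.66], [-2.55, 2.55]. Speed limits (rad/s): [2.57, 2.57, 3.14, 3.14, 3.14, 3.14].

## Interface

Orientations are given as a rotation vector (axis times angle).
In Python, from workcell import bot gives the robot as it stands.
- The arm moves only by the tool arm_command, never from a script. Its arguments are lists of equal length, an entry for each row: "slide": the shift along the tool's x, y, z in m, a list of three; "angular": the turn, a rotation vector about the tool's x, y, z in degrees, a list of three; "hand": the finger opening in m, from 0 to 0.0854. A call has exactly 8 rows; each row shifts and turns the pose as measured when the row begins, along the tool's axes as they then stand; what a row does not reach is not made up. A row lasts 1/10 s, in which the tool goes at most 50 mm and 8.59 degrees, less where a joint would pass 70% of its speed; a pose out of reach is approached as far as the arm can. A call is refused whole if a number of a shift passes 0.05 or a number of a turn 8.59, either way. A call with a gripper value outside its range is refused whole. The fingers move at their own pace and stop on an object; "squeeze" is the grip in N (left out, the last holds). Time passes only in rows, so rows that do not move let the fingers close, or fill a call up. It gives the time, the measured TCP pose, the force and the opening at its end, in the units of the state.
- bot.read_state(): the state, without advancing time (a new reading comes with each control period).
- bot.read_camera(name): name is "scene" or "top"; returns the picture (420x560x3 uint8, red, green, blue); there is no depth.
- bot.get_calibration(name): a dict with "fx", "fy", "cx", "cy" (pixels), "k1" (the pictures are not rectified: a ray, as slopes to the right and down, at radius r is drawn at 1 + k1 r^2 times it, then the intrinsics apply), "R" (3x3) and "t" (3): a world point X has camera coordinates R X + t. Camera axes: x right, y down, z forward; pixel columns grow to the right and rows downward; lengths in m; the calibration is good to about 2 mm. A picture is of the moment at which its call begins. get_calibration takes no time and is no camera call.
- bot.finish_job(): hands the job in, once; it reports no verdict.
The state is a dict: "time": time; "q": joint angles; "joint_vel": joint speeds; "joint_torque": joint torques, N m; "tool_pos": TCP position; "tcp_rot": TCP orientation; "wrist_force": force on the tool from outside, world axes, zero at the start; "torque": the same for the moment, N m; "width": opening from 0.0 (shut) to 1.0 (fully open).
Only numpy, scipy, OpenCV 4.12 (cv2) and the standard library are available. Lean on these libraries where they do the work, as an engineer would, in place of code of your own. Each camera call takes 0.05 s, during which the arm holds its last target.

## Working session

There is one attempt and no reset: what is moved stays moved. The work goes in short steps, Python scripts to look and compute and a tool call to move; the robot and the scene stay as the last step left them, time stands still between calls to the robot, and variables do not carry over. Pictures are saved under pics/ and viewed, and the job is handed in when it is done.

Besides the shell and the picture viewer there is one more tool, called in YAML: its name, and indented under it one key for each argument. arm_command: Moves the arm, as the interface text tells. Its arguments: {"type":"object","properties":{"slide":{"type":"array","items":{"type":"array","items":{"type":"number"}}},"angular":{"type":"array","items":{"type":"array","items":{"type":"number"}}},"hand":{"type":"array","items":{"type":"number"}},"squeeze":{"type":"number"}},"required":["slide","angular","hand"]}

```bash
ls; mkdir -p pics
python3 - <<'E'
from workcell import bot
import cv2,json
print(bot.read_state())
for n in("scene","top"):
    im=bot.read_camera(n); cv2.imwrite(f"pics/{n}0.png",im[:,:,::-1]); print(n,bot.get_calibration(n))
E
```

```text
pics
{'time': 0.0, 'q': array([ 1.08110825e+00,  2.64724212e-01,  1.60537934e+00, -1.72174889e-05,
        1.27371683e+00, -3.69177846e-02]), 'joint_vel': array([-8.26093290e-05, -8.73106379e-04,  1.21576575e-04, -7.54110812e-04,
        1.06070662e-03,  3.49203649e-04]), 'joint_torque': array([-7.95944816e-04, -5.15101647e+01, -3.67320192e+01, -1.15824751e-04,
        1.25357255e-02,  1.30751111e-06]), 'tool_pos': array([0.29493864, 0.60629525, 0.21497869]), 'tcp_rot': array([-0.70501579, -3.06088268,  0.00338483]), 'wrist_force': array([ 0.32904073,  0.61082385, -0.43437452]), 'torque': array([-0.00222199,  0.0385605 ,  0.00060215]), 'width': 0.9989564347226145}
scene {'fx': 524.3964627961893, 'fy': 524.3964627961893, 'cx': 286.7943527849225, 'cy': 219.50402278448902, 'k1': 0.010349796666126686, 'R': array([[ 0.62698796,  0.77899126,  0.00766268],
       [ 0.59346986, -0.47124892, -0.65247067],
       [-0.50465792,  0.41363883, -0.75777523]]), 't': array([-0.38333283, -0.23484484,  2.01988206])}
top {'fx': 466.10377455968313, 'fy': 466.10377455968313, 'cx': 275.1361338147779, 'cy': 206.34983188205274, 'k1': -0.027431895493006182, 'R': array([[ 0.00217682, -0.99970152,  0.02433379],
       [-0.99826439, -0.00360449, -0.05878111],
       [ 0.05885127, -0.0241636 , -0.99797427]]), 't': array([0.00340411, 0.56436797, 1.19877215])}
```

View pics/scene0.png

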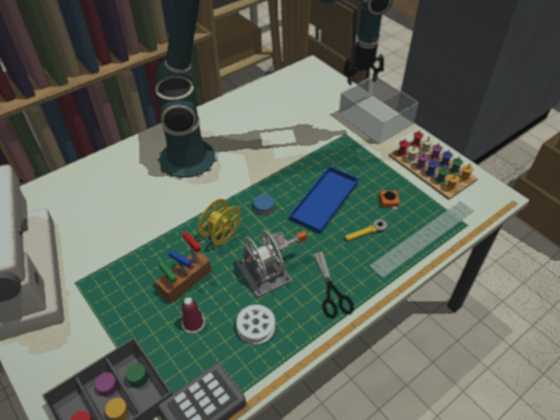

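View pics/top0.png

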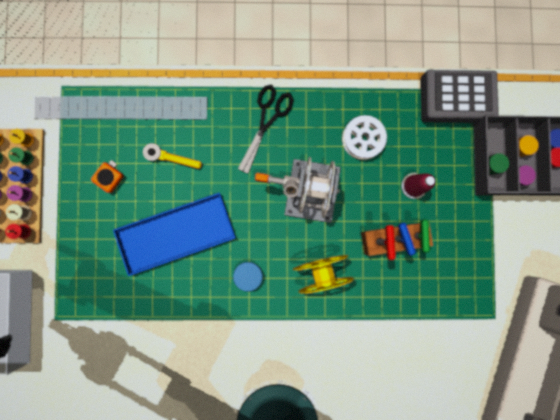

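```bash
cat > h.py <<'E'
import numpy as np, cv2
from scipy.optimize import least_squares
from scipy.spatial.transform import Rotation as Ro
from workcell import bot
C={n:bot.get_calibration(n) for n in("scene","top")}
def proj(n,X):
    c=C[n]; p=np.atleast_2d(X)@c["R"].T+c["t"]; s=p[:,:2]/p[:,2:]; s=s*(1+c["k1"]*(s**2).sum(1,keepdims=True))
    return s*[c["fx"],c["fy"]]+[c["cx"],c["cy"]]
def onplane(n,uv,z):
    f=lambda a: proj(n,[a[0],a[1],z])[0]-uv
    return least_squares(f,[.5,0]).x
def tri(us,ut):
    f=lambda a: np.r_[proj("scene",a)[0]-us,proj("top",a)[0]-ut]
    r=least_squares(f,[.5,0,.1]); return r.x,np.abs(r.fun).max()
def crop(src,box,k,out,pts=[]):
    im=cv2.imread(src); x0,y0,x1,y1=box
    o=cv2.resize(im[y0:y1,x0:x1],None,fx=k,fy=k,interpolation=cv2.INTER_CUBIC)
    for p,col in pts:
        cv2.circle(o,(int((p[0]-x0+.5)*k),int((p[1]-y0+.5)*k)),2,col,-1)
    cv2.imwrite(out,o)
E
python3 - <<'E'
from h import *
crop("pics/scene0.png",(220,200,320,300),8,"pics/c1.png")
crop("pics/top0.png",(240,145,350,230),7,"pics/c2.png")
crop("pics/top0.png",(355,210,445,265),8,"pics/c3.png")
crop("pics/scene0.png",(145,225,220,305),7,"pics/c4.png")
E
```

```text
(no output)
```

View pics/c1.png

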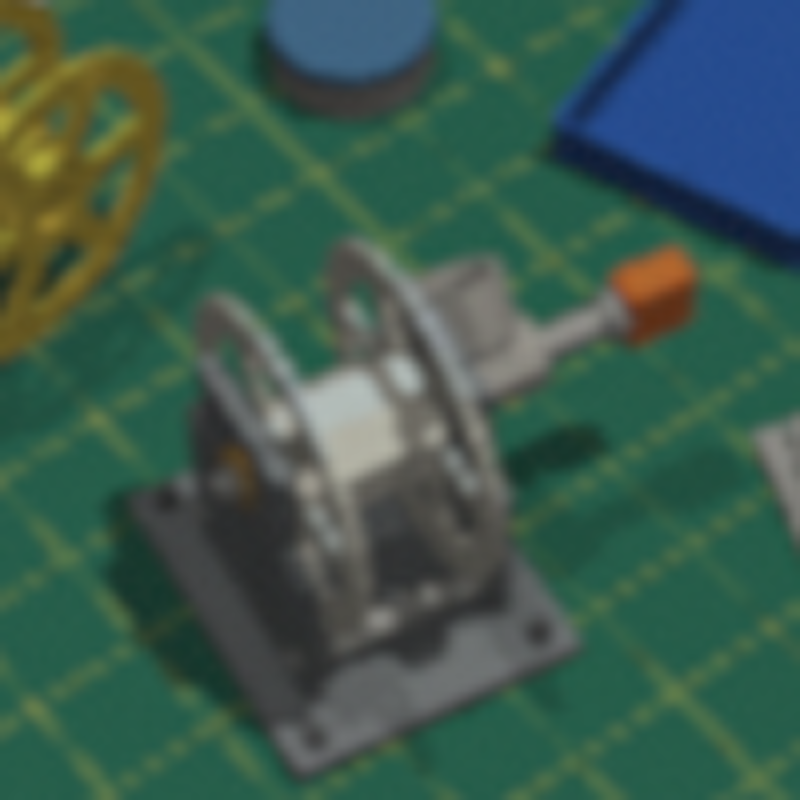

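View pics/c2.png

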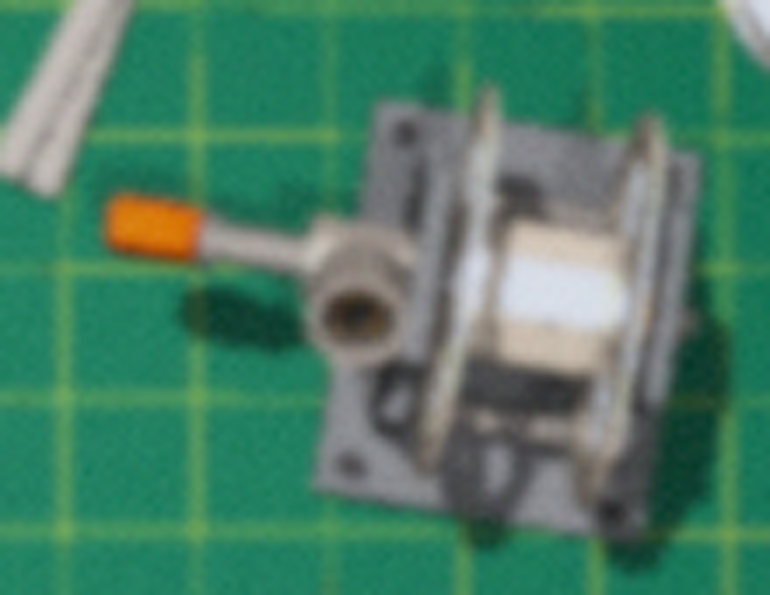

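View pics/c3.png

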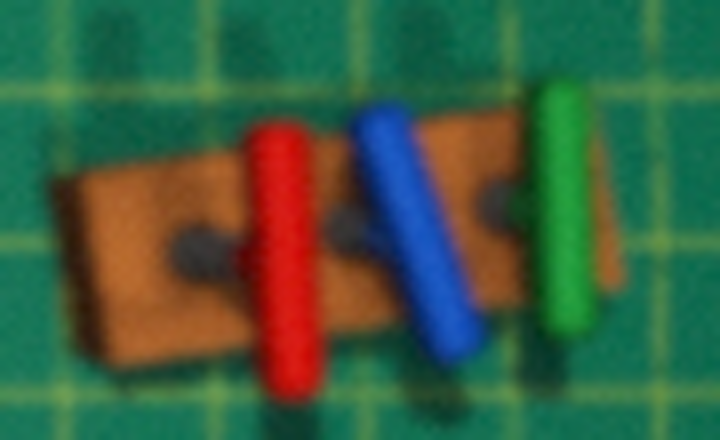

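View pics/c4.png

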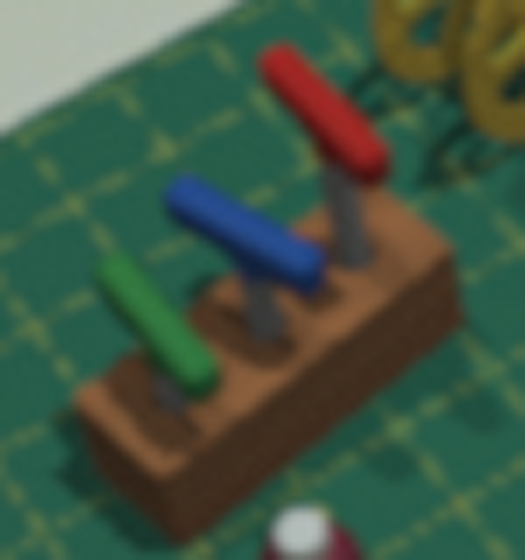

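```bash
cat > m.py <<'E'
from h import *
def mask(src,lo,hi,box):
    im=cv2.imread(src); hsv=cv2.cvtColor(im,cv2.COLOR_BGR2HSV)
    m=cv2.inRange(hsv,lo,hi)
    if lo[0]==0 and hi[0]<9: m|=cv2.inRange(hsv,(172,lo[1],lo[2]),(180,255,255))
    z=np.zeros_like(m); x0,y0,x1,y1=box; z[y0:y1,x0:x1]=m[y0:y1,x0:x1]; return z
def mom(m):
    M=cv2.moments(m,True); c=np.array([M["m10"],M["m01"]])/M["m00"]
    th=.5*np.arctan2(2*M["mu11"],M["mu20"]-M["mu02"]); return c,th,M["m00"]
E
python3 - <<'E'
from m import *
ps=lambda u,v:np.array([220+(u+.5)/8-.5,200+(v+.5)/8-.5])
pt=lambda u,v:np.array([240+(u+.5)/7-.5,145+(v+.5)/7-.5])
obs=[("top",(.075,.0625,.01),pt(380,103)),("top",(.075,-.0625,.01),pt(703,155)),("top",(-.075,-.0625,.01),pt(645,535)),("top",(-.075,.0625,.01),pt(315,488)),
("scene",(-.075,-.0625,.01),ps(130,492)),("scene",(.075,-.0625,.01),ps(305,775)),("scene",(.075,.0625,.01),ps(582,638)),
("top",(-.0227,.061,.1323),pt(355,318))]
for n,lo in(("scene",(3,130,90)),("top",(3,130,90))):
    m=mask(f"pics/{n}0.png",lo,(18,255,255),(290,225,312,250) if n=="scene" else (250,168,272,188)); c,th,a=mom(m); print(n,"grip",c,th,a)
    obs.append((n,(0,.135,.1),c))
def f(p,full=False):
    R=Ro.from_euler("z",p[2]).as_matrix()
    return np.concatenate([proj(n,R@np.array(X)+[p[0],p[1],0])[0]-uv for n,X,uv in obs])
r=least_squares(f,[.4,-.1,0],loss="soft_l1"); print(r.x,np.degrees(r.x[2])); print(f(r.x).reshape(-1,2).round(2))
g=[]
for n,b in(("scene",(180,228,203,255)),("top",(380,220,400,265))):
    m=mask(f"pics/{n}0.png",(0,120,60),(8,255,255),b); c,th,a=mom(m); print(n,c,np.degrees(th),a); g.append((n,c,th))
print("key tri",tri(g[0][1],g[1][1]))
K=onplane("top",g[1][1],.157); print(K,onplane("scene",g[0][1],.157))
for n,c,th in g:
    a=onplane(n,c+5*np.array([np.cos(th),np.sin(th)]),.157)-onplane(n,c,.157); print("handle yaw",np.degrees(np.arctan2(a[1],a[0])))
E
```

```text
scene grip [301.70422535 235.5915493 ] -1.0165239692826376 71.0
top grip [261.24761905 177.03809524] 0.155088466312601 105.0
[ 0.60808311 -0.09215707 -0.16042595] -9.191729742368816
[[-0.7  -1.01]
 [-0.27 -0.65]
 [-0.73  1.02]
 [-0.54 -0.01]
 [-0.31  0.83]
 [-0.65  0.11]
 [ 0.1   0.55]
 [ 0.16  0.42]
 [-0.79  1.21]
 [-0.03  0.48]]
scene [191.16129032 241.07741935] 48.43506907188412 155.0
top [390.1097561  241.76829268] 87.47036260869362 328.0
key tri (array([ 0.4753358 , -0.25653894,  0.1600474 ]), np.float64(0.2958840141022563))
[ 0.47495851 -0.25778976] [ 0.47371584 -0.25496571]
handle yaw 0.4164938596887752
handle yaw -178.08750252295084
```

```bash
cat > ov.py <<'E'
from m import *
def wire(im,n,box,k,P,Rm,t,closed=False,col=(255,0,255)):
    X=np.array(P)@Rm.T+t; u=((proj(n,X)-box[:2]+.5)*k-.5)
    cv2.polylines(im,[np.round(u*8).astype(np.int32)],closed,col,1,cv2.LINE_AA,3)
def circ(c,ax,r,N=40):
    ax=np.array(ax)/np.linalg.norm(ax); e=np.cross(ax,[0,1,0] if abs(ax[1])<.9 else [1,0,0]); e/=np.linalg.norm(e); g=np.cross(ax,e)
    a=np.linspace(0,2*np.pi,N)[:,None]; return np.array(c)+r*(np.cos(a)*e+np.sin(a)*g)
def boxw(c,s):
    c=np.array(c);s=np.array(s)/2; L=[]
    for i in range(3):
        j,k=(i+1)%3,(i+2)%3
        for a in(-1,1):
            for b in(-1,1):
                v=np.zeros(3);v[j]=a*s[j];v[k]=b*s[k];w=v.copy();v[i]=-s[i];w[i]=s[i];L.append([c+v,c+w])
    return L
def stand(p):
    L=[]; x,y,yaw=p
    L+=boxw((0,0,.005),(.15,.125,.01)); s=np.sin(np.radians(35));c=np.cos(np.radians(35)); z=np.array([-s,0,c])
    S=np.array([-.019,.061,.127]); L+=[circ(S+.0065*z,z,.017),circ(S+.0065*z,z,.0125),circ((0,.081,.1),(0,1,0),.0105),circ((0,.081,.1),(0,1,0),.00775)]
    L+=boxw((0,.135,.1),(.018,.032,.034))
    return L,Ro.from_euler("z",yaw).as_matrix(),np.array([x,y,0])
E
cat > sh.py <<'E'
import sys
from ov import *
p=[float(v) for v in sys.argv[1:4]]; tag=sys.argv[4]; src=sys.argv[5] if len(sys.argv)>5 else "0"
L,R,t=stand(p)
outs=[]
for n,b in(("scene",(230,210,310,300)),("top",(250,155,342,225))):
    im=cv2.imread(f"pics/{n}{src}.png"); k=8; o=cv2.resize(im[b[1]:b[3],b[0]:b[2]],None,fx=k,fy=k,interpolation=cv2.INTER_CUBIC)
    for P in L: wire(o,n,b,k,P,R,t)
    cv2.imwrite(f"pics/ov_{tag}_{n}.png",o)
E
python3 sh.py 0.6081 -0.0922 -0.1604 a
python3 - <<'E'
from ov import *
# block fit
pt=lambda u,v:np.array([355+(u+.5)/8-.5,210+(v+.5)/8-.5]); ps=lambda u,v:np.array([145+(u+.5)/7-.5,225+(v+.5)/7-.5])
obs=[("top",(.03,.0825,.06),pt(85,180)),("top",(.03,-.0825,.06),pt(523,105)),("top",(-.03,-.0825,.06),pt(628,290)),("top",(-.03,.0825,.06),pt(105,368)),
("scene",(-.03,-.0825,.06),ps(80,402)),("scene",(.03,-.0825,.06),ps(180,475)),("scene",(.03,.0825,.06),ps(460,255)),("scene",(.03,-.0825,0),ps(185,540)),("scene",(.03,.0825,0),ps(460,322))]
def f(p):
    R=Ro.from_euler("z",p[2]).as_matrix()
    return np.concatenate([proj(n,R@np.array(X)+[p[0],p[1],0])[0]-uv for n,X,uv in obs])
r=least_squares(f,[.4,-.1,0],loss="soft_l1"); print(r.x,np.degrees(r.x[2])); print(f(r.x).reshape(-1,2).round(2))
R=Ro.from_euler("z",r.x[2]).as_matrix()
for h in(.05,0,-.05): print(h,R@[0,h,0]+[*r.x[:2],0])
E
```

```text
[ 0.48089311 -0.30393929  0.15529442] 8.897714977695305
[[-1.3  -0.03]
 [ 7.63 -0.64]
 [-1.5  -0.33]
 [ 0.06  0.08]
 [-0.77 -0.93]
 [-2.25  0.08]
 [-0.72 -1.65]
 [ 0.25  1.57]
 [ 1.23 -0.07]]
0.05 [ 0.47315956 -0.25454098  0.        ]
0 [ 0.48089311 -0.30393929  0.        ]
-0.05 [ 0.48862666 -0.35333759  0.        ]
```

View pics/ov_a_scene.png

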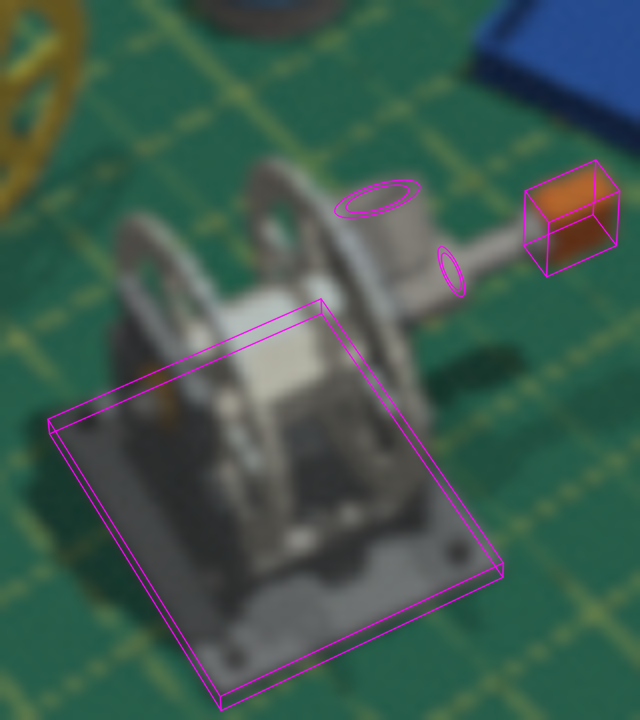

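View pics/ov_a_top.png

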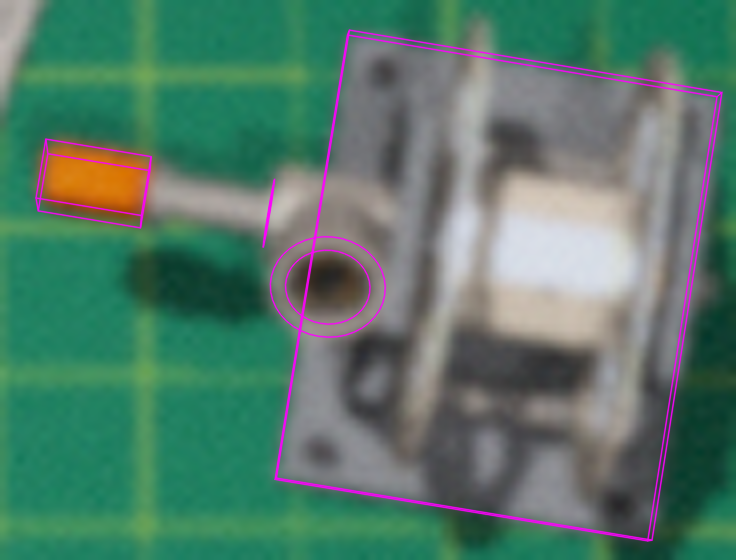

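Run:
```python
from ov import *
ims=[bot.read_camera("top").astype(float) for _ in range(6)]
im=np.mean(ims,0)[:,:,::-1]; np.save("topavg.npy",im)
print(np.abs(ims[0]-ims[1]).mean())
b=(278,172,306,202); o=im[b[1]:b[3],b[0]:b[2]]
o=np.clip((o-20)*2.0,0,255).astype(np.uint8)
o=cv2.resize(o,None,fx=20,fy=20,interpolation=cv2.INTER_CUBIC); cv2.imwrite("pics/sock.png",o)
s=bot.read_camera("scene"); b=(370,0,420,1)
```

```text
2.0695238095238095
```

View pics/sock.png

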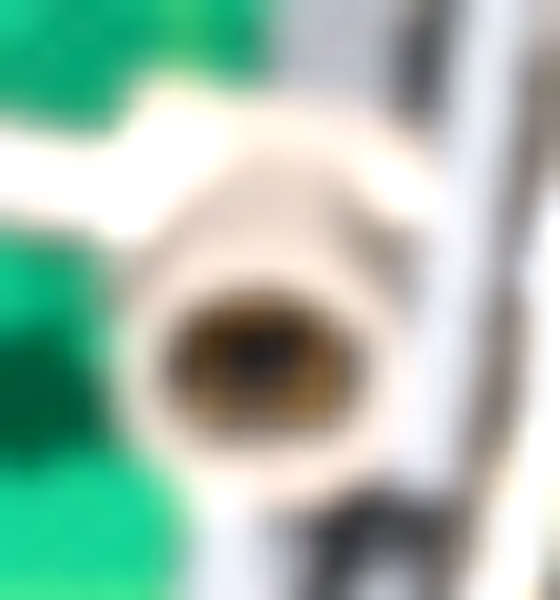

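```bash
cat > fit.py <<'E'
from ov import *
from scipy.optimize import minimize
def grad(im,s=1.0):
    g=cv2.GaussianBlur(im.astype(np.float32),(0,0),s); m=0
    for c in range(3): m=m+np.hypot(cv2.Sobel(g[:,:,c],5,1,0),cv2.Sobel(g[:,:,c],5,0,1))
    return np.minimum(m,np.percentile(m,97))
def seg(a,b,N=60): return np.array(a)+np.linspace(0,1,N)[:,None]*(np.array(b)-np.array(a))
def score(p,n,g,lines,z0=0):
    R=Ro.from_euler("z",p[2]).as_matrix(); tot=0;w=0
    for P in lines:
        u=proj(n,P@R.T+[p[0],p[1],z0]).astype(np.float32)
        tot+=cv2.remap(g,u[:,:1].copy(),u[:,1:].copy(),cv2.INTER_LINEAR).sum();w+=len(u)
    return -tot/w
def run(n,im,lines,p0,z0=0):
    best=None; g=grad(im)
    for dx in(-.004,0,.004):
        for dy in(-.004,0,.004):
            r=minimize(score,np.array(p0)+[dx,dy,0],args=(n,g,lines,z0),method="Nelder-Mead",options=dict(initial_simplex=np.array(p0)+[dx,dy,0]+np.array([[0,0,0],[.003,0,0],[0,.003,0],[0,0,.03]]),xatol=1e-5,fatol=1e-4))
            if best is None or r.fun<best.fun: best=r
    return best
E
python3 - <<'E'
from fit import *
s,c=np.sin(np.radians(35)),np.cos(np.radians(35)); z=np.array([-s,0,c]); S=np.array([-.019,.061,.127])
B=lambda x,y,h=.01:(.075*x,.0625*y,h)
G=lambda x,y,h:(.009*x,.135+.016*y,.1+.017*h)
top=[seg(B(1,1),B(1,-1)),seg(B(1,-1),B(-1,-1)),seg(B(-1,-1),B(-1,1)),seg(B(-1,1),B(-.3,1))]
grip=[seg(G(1,1,1),G(-1,1,1)),seg(G(1,1,1),G(1,-1,1)),seg(G(-1,1,1),G(-1,-1,1))]
boss=[circ(S+.0065*z,z,.017,80)[20:60], circ(S+.0065*z,z,.0125,60)]
im=np.load("topavg.npy")
p0=[.608,-.092,-.16]
for nm,L in(("base",top),("base+grip",top+grip),("all",top+grip+boss),("boss+grip",grip+boss)):
    r=run("top",im,L,p0); print(nm,r.x.round(4),r.fun)
sc=cv2.imread("pics/scene0.png")
L=[seg(B(-1,-1),B(1,-1)),seg(B(1,-1),B(1,1)),seg(B(1,1),B(.2,1)),seg(B(1,-1,0),B(1,1,0)),seg(G(1,-1,1),G(1,1,1)),seg(G(1,1,1),G(-1,1,1)),seg(G(1,1,-1),G(1,-1,-1)),seg(G(-1,1,1),G(-1,-1,1)),seg(G(1,1,1),G(1,1,-1))]
r=run("scene",sc,L,p0); print("scene",r.x.round(4),r.fun)
# block
K=lambda x,y,h=.06:(.03*x,.0825*y,h)
L=[seg(K(-1,1),K(1,1)),seg(K(1,1),K(1,-.3)),seg(K(-1,-1),K(-1,1)),seg(K(-1,-1),K(.5,-1))]
r=run("top",im,L,[.481,-.304,.155]); print("block",r.x.round(4),r.fun)
L=[seg(K(-1,-1),K(1,-1)),seg(K(1,-1),K(1,1)),seg(K(1,-1),K(1,-1,0)),seg(K(1,-1,0),K(1,1,0)),seg(K(1,1),K(1,1,0)),seg(K(1,1),K(-.3,1))]
r=run("scene",sc,L,[.481,-.304,.155]); print("block",r.x.round(4),r.fun)
# tray
T=lambda x,y,h=.026:(.0625*x,.145*y,h)
L=[seg(T(1,1),T(1,-1)),seg(T(-1,1),T(1,1)),seg(T(-1,-1),T(1,-1)),seg(T(-1,1),T(-1,-1))]
c4=[onplane("top",u,.026) for u in((115,231),(221,196),(236,239),(134,274))]; c0=np.mean(c4,0); print(c0)
for y in(.25,.3,.35):
  r=run("top",im,L,[*c0,y]); print("tray",r.x.round(4),r.fun)
  r=run("scene",sc,L,[*c0,y]); print("tray s",r.x.round(4),r.fun)
E
```

```text
base [ 0.6076 -0.0932 -0.1709] -301.9860534667969
base+grip [ 0.6074 -0.0931 -0.1557] -382.6373291015625
all [ 0.607  -0.0931 -0.1568] -363.9913330078125
boss+grip [ 0.5982 -0.0912 -0.223 ] -441.5329284667969
scene [ 0.6063 -0.0924 -0.1727] -250.68515014648438
block [ 0.4828 -0.3071  0.1478] -332.1375732421875
block [ 0.4814 -0.3061  0.149 ] -229.9583740234375
[0.48943427 0.25818497]
tray [0.4943 0.2634 0.342 ] -299.7737731933594
tray s [0.4933 0.2653 0.3404] -220.85556030273438
tray [0.4942 0.2634 0.3416] -299.7691345214844
tray s [0.4931 0.2652 0.3397] -220.84814453125
tray [0.4943 0.2635 0.3418] -299.7724609375
tray s [0.4931 0.2652 0.342 ] -220.8308563232422
```

```bash
cat > plan.py <<'E'
from h import *
STAND=np.array([.607,-.093,0]); SY=-.163
RS=Ro.from_euler("z",SY).as_matrix()
def Rdown(yaw_y):  # tool z down, tool y at world yaw
    y=np.array([np.cos(yaw_y),np.sin(yaw_y),0]); z=np.array([0,0,-1.]); return np.c_[np.cross(y,z),y,z]
def st(v): return RS@np.array(v)+STAND
def plan(tp,tR,rows=None,ms=.045,mr=8.5,show=True,axis=None,ang=None):
    s=bot.read_state(); p=s["tool_pos"].copy(); R=Ro.from_rotvec(s["tcp_rot"]); T=Ro.from_matrix(tR) if tR is not None else R
    d=np.array(tp)-p; w=(R.inv()*T).as_rotvec(); 
    if ang is not None: w=np.array(ang)
    n=max(int(np.ceil(np.linalg.norm(d)/ms)),int(np.ceil(np.degrees(np.linalg.norm(w))/mr)),rows or 1)
    sl=[];an=[]
    for i in range(n):
        Ri=R*Ro.from_rotvec(w*i/n); sl.append(Ri.inv().apply(d/n).round(4).tolist()); an.append(np.degrees(w/n).round(2).tolist())
    print("n",n,"dist",np.linalg.norm(d).round(4),"rot",np.degrees(w).round(2)); 
    if show: print(sl[:8]); print(an[0])
    for i in range(8,n,8): print(sl[i:i+8])
def state():
    s=bot.read_state(); R=Ro.from_rotvec(s["tcp_rot"]).as_matrix()
    print("t %.2f"%s["time"],"p",s["tool_pos"].round(4),"z",R[:,2].round(3),"y",R[:,1].round(3),"F",s["wrist_force"].round(1),"M",s["torque"].round(2),"w",round(s["width"]*.0854,4),"q6 %.2f"%s["q"][5]); return s,R
E
python3 - <<'E'
from plan import *
R=Rdown(np.radians(-88.8)); R0=Ro.from_rotvec(bot.read_state()["tcp_rot"])
w=(R0.inv()*Ro.from_matrix(R)).as_rotvec(); print(np.degrees(w))
plan([.475,-.257,.30],R)
E
```

```text
[-4.06833413e-03  1.27240552e-02  1.52856720e+02]
n 20 dist 0.8864 rot [-0.0000e+00  1.0000e-02  1.5286e+02]
[[-0.027, -0.0349, -0.0042], [-0.0314, -0.031, -0.0042], [-0.0352, -0.0266, -0.0042], [-0.0384, -0.0216, -0.0042], [-0.041, -0.0163, -0.0042], [-0.0428, -0.0107, -0.0042], [-0.0438, -0.005, -0.0042], [-0.0441, 0.0009, -0.0042]]
[-0.0, 0.0, 7.64]
[[-0.0436, 0.0068, -0.0042], [-0.0423, 0.0125, -0.0042], [-0.0403, 0.018, -0.0042], [-0.0375, 0.0232, -0.0042], [-0.0341, 0.028, -0.0042], [-0.0301, 0.0323, -0.0042], [-0.0255, 0.036, -0.0042], [-0.0205, 0.0391, -0.0042]]
[[-0.0151, 0.0415, -0.0042], [-0.0095, 0.0431, -0.0042], [-0.0036, 0.044, -0.0042], [0.0022, 0.0441, -0.0042]]
```

arm_command:
  slide:
    - [-0.027, -0.035, -0.012]
    - [-0.031, -0.031, -0.012]
    - [-0.035, -0.027, -0.012]
    - [-0.038, -0.022, -0.012]
    - [-0.041, -0.016, -0.012]
    - [-0.043, -0.011, -0.012]
    - [-0.044, -0.005, -0.012]
    - [-0.044, 0.001, -0.012]
  angular:
    - [0, 0, 7.6]
    - [0, 0, 7.6]
    - [0, 0, 7.6]
    - [0, 0, 7.6]
    - [0, 0, 7.6]
    - [0, 0, 7.6]
    - [0, 0, 7.6]
    - [0, 0, 7.6]
  hand: [0.05, 0.05, 0.05, 0.05, 0.05, 0.05, 0.05, 0.05]
  squeeze: 60

```text
time: 1.25
tool_pos: [0.3614, 0.2527, 0.3119]
tcp_rot: [2.193, 2.247, -0.005]
wrist_force: [0.6, -0.6, -0.1]
width: 0.588
```

Run:
```python
from plan import *
state(); plan([.475,-.257,.29],Rdown(np.radians(-88.8)))
```

```text
t 1.25 p [0.3614 0.2527 0.3119] z [-0.001 -0.003 -1.   ] y [ 1.     0.024 -0.001] F [ 0.6 -0.6 -0.1] M [-0.04 -0.06  0.01] w 0.0502 q6 0.53
n 12 dist 0.5227 rot [ 0.11  0.2  90.19]
[[-0.0427, 0.0084, 0.002], [-0.0412, 0.0139, 0.0019], [-0.039, 0.0192, 0.0019], [-0.0362, 0.0242, 0.0019], [-0.0327, 0.0287, 0.0019], [-0.0287, 0.0327, 0.0019], [-0.0242, 0.0362, 0.0019], [-0.0192, 0.039, 0.0019]]
[0.01, 0.02, 7.52]
[[-0.0139, 0.0412, 0.0019], [-0.0084, 0.0427, 0.0018], [-0.0028, 0.0434, 0.0018], [0.0029, 0.0434, 0.0018]]
```

arm_command:
  slide:
    - [-0.043, 0.008, 0]
    - [-0.041, 0.014, 0]
    - [-0.039, 0.019, 0]
    - [-0.036, 0.024, 0]
    - [-0.033, 0.029, 0]
    - [-0.029, 0.033, 0]
    - [-0.024, 0.036, 0]
    - [-0.019, 0.039, 0]
  angular:
    - [0, 0, 7.5]
    - [0, 0, 7.5]
    - [0, 0, 7.5]
    - [0, 0, 7.5]
    - [0, 0, 7.5]
    - [0, 0, 7.5]
    - [0, 0, 7.5]
    - [0, 0, 7.5]
  hand: [0.05, 0.05, 0.05, 0.05, 0.05, 0.05, 0.05, 0.05]

```text
time: 2.05
tool_pos: [0.432, -0.102, 0.3199]
tcp_rot: [3.038, 0.783, 0.025]
wrist_force: [0.9, 0.7, 0.3]
width: 0.584
```

Run:
```python
from plan import *
state(); plan([.475,-.257,.25],Rdown(np.radians(-88.8)))
```

```text
t 2.05 p [ 0.432  -0.102   0.3199] z [ 0.017 -0.    -1.   ] y [ 0.483 -0.875  0.009] F [0.9 0.7 0.3] M [ 0.01  0.03 -0.  ] w 0.0499 q6 0.77
n 4 dist 0.1753 rot [ 0.28 -0.93 27.71]
[[-0.0096, 0.039, 0.0177], [-0.0047, 0.0398, 0.0176], [0.0002, 0.0401, 0.0176], [0.0051, 0.0398, 0.0175]]
[0.07, -0.23, 6.93]
```

arm_command:
  slide:
    - [-0.009, 0.032, 0.014]
    - [-0.005, 0.032, 0.014]
    - [-0.002, 0.032, 0.014]
    - [0.002, 0.032, 0.014]
    - [0.003, 0.032, 0.014]
    - [0.0, 0.012, 0.0]
    - [0, 0, 0]
    - [0, 0, 0]
  angular:
    - [0, -0.2, 5.5]
    - [0, -0.2, 5.5]
    - [0, -0.2, 5.5]
    - [0, -0.2, 5.5]
    - [0, -0.1, 5.5]
    - [0, 0, 2]
    - [0, 0, 0]
    - [0, 0, 0]
  hand: [0.05, 0.05, 0.05, 0.05, 0.05, 0.05, 0.05, 0.05]

```text
time: 2.85
tool_pos: [0.4714, -0.2847, 0.252]
tcp_rot: [3.134, -0.066, 0.012]
wrist_force: [-0.1, 0.4, 0.4]
width: 0.585
```

Run:
```python
from plan import *
state(); plan([.475,-.257,.168+.078],Rdown(np.radians(-88.8)))
for n in("scene","top"): cv2.imwrite(f"pics/{n}1.png",bot.read_camera(n)[:,:,::-1])
crop("pics/scene1.png",(130,170,250,300),5,"pics/s1.png");crop("pics/top1.png",(345,190,465,280),5,"pics/t1.png")
```

```text
t 2.85 p [ 0.4714 -0.2847  0.252 ] z [ 0.008 -0.007 -1.   ] y [-0.042 -0.999  0.006] F [-0.1  0.4  0.4] M [ 0.04 -0.    0.04] w 0.05 q6 1.03
n 1 dist 0.0285 rot [ 0.38 -0.45 -3.61]
[[0.0024, -0.0278, 0.0058]]
[0.38, -0.45, -3.61]
```

View pics/s1.png

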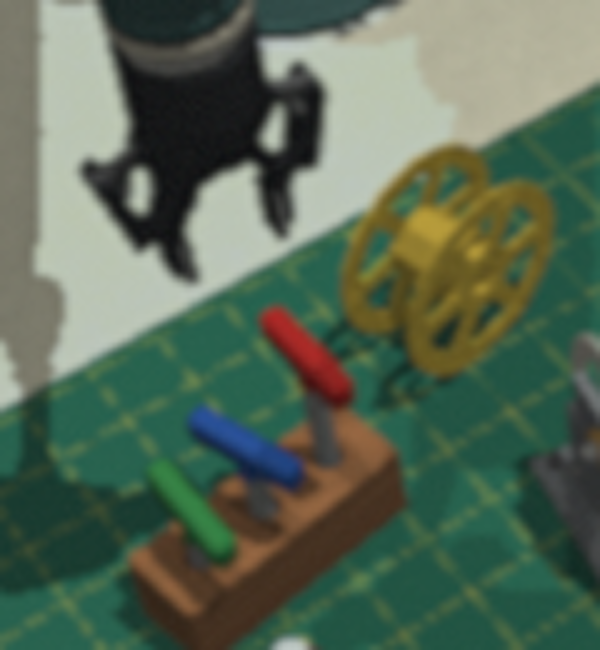

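View pics/t1.png

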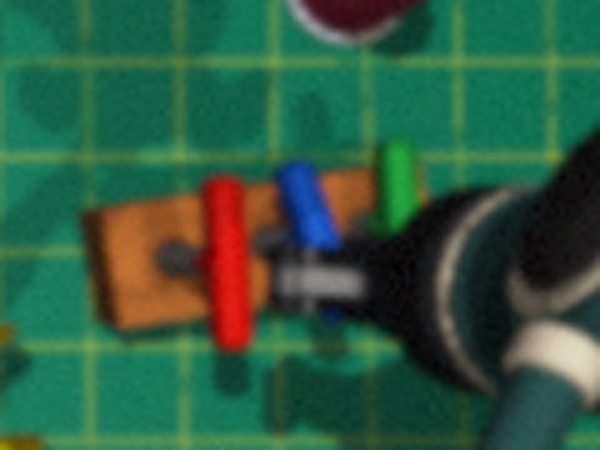

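arm_command:
  slide:
    - [0.001, -0.01, 0.002]
    - [0.001, -0.01, 0.002]
    - [0, -0.01, 0.002]
    - [0, 0, 0]
    - [0, 0, 0.02]
    - [0, 0, 0.02]
    - [0, 0, 0]
    - [0, 0, 0]
  angular:
    - [0.2, -0.2, -1.3]
    - [0.1, -0.1, -1.3]
    - [0.1, -0.1, -1]
    - [0, 0, 0]
    - [0, 0, 0]
    - [0, 0, 0]
    - [0, 0, 0]
    - [0, 0, 0]
  hand: [0.04, 0.04, 0.04, 0.04, 0.04, 0.04, 0.04, 0.04]

```text
time: 3.75
tool_pos: [0.4766, -0.2466, 0.2094]
tcp_rot: [3.138, 0.059, 0.012]
wrist_force: [0.1, -0.3, -0.2]
width: 0.47
```

Run:
```python
from plan import *
state(); plan([.475,-.257,.149],Rdown(np.radians(-88.8)))
```

```text
t 3.75 p [ 0.4766 -0.2466  0.2094] z [ 0.008 -0.003 -1.   ] y [ 0.037 -0.999  0.003] F [ 0.1 -0.3 -0.2] M [ 0.05  0.04 -0.  ] w 0.0401 q6 1.01
n 2 dist 0.0613 rot [ 0.17 -0.44  0.95]
[[-0.0012, 0.0051, 0.0302], [-0.0011, 0.0051, 0.0302]]
[0.08, -0.22, 0.47]
```

arm_command:
  slide:
    - [-0.001, 0.008, 0]
    - [0, 0, 0]
    - [0, 0, 0]
    - [0, 0, 0.02]
    - [0, 0, 0.015]
    - [0, 0, 0.01]
    - [0, 0, 0]
    - [0, 0, 0]
  angular:
    - [0.1, -0.2, 0.5]
    - [0, -0.1, 0.2]
    - [0, 0, 0]
    - [0, 0, 0]
    - [0, 0, 0]
    - [0, 0, 0]
    - [0, 0, 0]
    - [0, 0, 0]
  hand: [0.04, 0.04, 0.04, 0.04, 0.04, 0.04, 0.04, 0.04]

```text
time: 4.55
tool_pos: [0.4789, -0.258, 0.168]
tcp_rot: [3.136, 0.036, 0.014]
wrist_force: [0.3, -0.4, 0.8]
width: 0.468
```

Run:
```python
from plan import *
state(); plan([.475,-.257,.149],Rdown(np.radians(-88.8)))
```

```text
t 4.55 p [ 0.4789 -0.258   0.168 ] z [ 0.009 -0.005 -1.   ] y [ 0.023 -1.     0.006] F [ 0.3 -0.4  0.8] M [-0.03  0.04 -0.01] w 0.04 q6 1.01
n 1 dist 0.0194 rot [ 0.32 -0.51  0.13]
[[-0.0041, -0.0012, 0.0189]]
[0.32, -0.51, 0.13]
```

arm_command:
  slide:
    - [-0.003, -0.001, 0.006]
    - [-0.001, 0, 0.006]
    - [0, 0, 0.006]
    - [0, 0, 0.002]
    - [0, 0, 0]
    - [0, 0, 0]
    - [0, 0, 0]
    - [0, 0, 0]
  angular:
    - [0.3, -0.5, 0.1]
    - [0, 0, 0]
    - [0, 0, 0]
    - [0, 0, 0]
    - [0, 0, 0]
    - [0, 0, 0]
    - [0, 0, 0]
    - [0, 0, 0]
  hand: [0.04, 0.04, 0.04, 0.04, 0.04, 0.01, 0.01, 0.01]
  squeeze: 60

```text
time: 5.35
tool_pos: [0.4757, -0.2576, 0.148]
tcp_rot: [3.14, 0.034, 0.003]
wrist_force: [-0.3, -0.5, -2.2]
width: 0.186
```

Run:
```python
from plan import *
state(); plan([.475,-.257,.149],Rdown(np.radians(-88.8)))
```

```text
t 5.35 p [ 0.4757 -0.2576  0.148 ] z [ 0.002 -0.001 -1.   ] y [ 0.021 -1.     0.001] F [-0.3 -0.5 -2.2] M [0.01 0.06 0.02] w 0.0159 q6 1.01
n 1 dist 0.0013 rot [ 0.08 -0.09  0.03]
[[-0.0007, -0.0006, -0.001]]
[0.08, -0.09, 0.03]
```

arm_command:
  slide:
    - [0, 0, 0]
    - [0, 0, -0.01]
    - [0, 0, -0.015]
    - [0, 0, -0.02]
    - [0, 0, -0.02]
    - [0, 0, -0.02]
    - [0, 0, -0.02]
    - [0, 0, -0.02]
  angular:
    - [0, 0, 0]
    - [0, 0, 0]
    - [0, 0, 0]
    - [0, 0, 0]
    - [0, 0, 0]
    - [0, 0, 0]
    - [0, 0, 0]
    - [0, 0, 0]
  hand: [0.01, 0.01, 0.01, 0.01, 0.01, 0.01, 0.01, 0.01]

```text
time: 6.15
tool_pos: [0.474, -0.2566, 0.2808]
tcp_rot: [3.141, 0.034, -0.001]
wrist_force: [0.4, -0.2, -1.9]
width: 0.185
```

Run:
```python
from plan import *
state()
for n in("scene","top"): cv2.imwrite(f"pics/{n}2.png",bot.read_camera(n)[:,:,::-1])
crop("pics/scene2.png",(110,130,270,300),4,"pics/s2.png");crop("pics/top2.png",(345,190,465,280),5,"pics/t2.png")
```

```text
t 6.15 p [ 0.474  -0.2566  0.2808] z [-0.001 -0.    -1.   ] y [ 0.022 -1.     0.   ] F [ 0.4 -0.2 -1.9] M [ 0.02 -0.02  0.  ] w 0.0158 q6 1.01
```

View pics/s2.png

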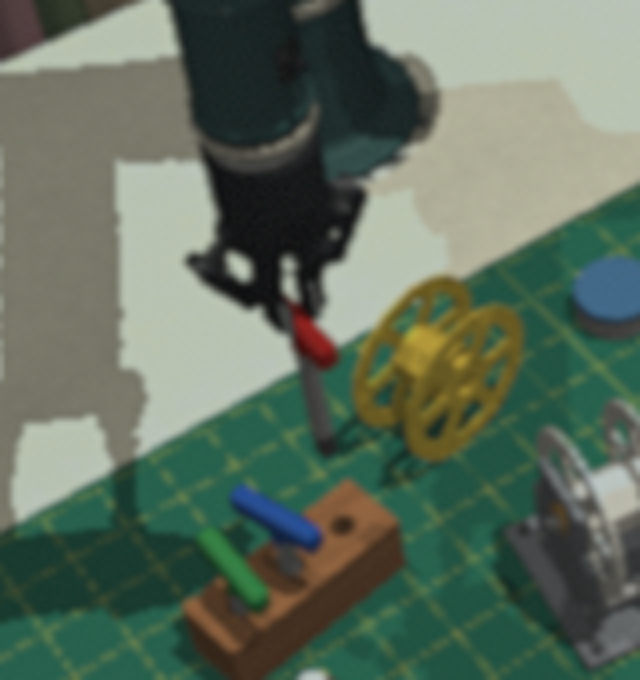

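```bash
cat >> plan.py <<'E'
ZS=RS@np.array([-np.sin(np.radians(35)),0,np.cos(np.radians(35))]); XS=RS@np.array([np.cos(np.radians(35)),0,np.sin(np.radians(35))])
SOCK=st([-.019,.061,.127]); LT=.136
def Rkey(phi):
    x=Ro.from_rotvec(ZS*np.radians(phi)).apply(XS); z=-ZS; return np.c_[x,np.cross(z,x),z]
def keypos(d): return SOCK+ZS*(LT+d)   # tip d above socket mouth
def tip():
    s=bot.read_state();R=Ro.from_rotvec(s["tcp_rot"]).as_matrix(); t=s["tool_pos"]+R[:,2]*LT-SOCK
    A=np.c_[XS,np.cross(ZS,XS),ZS]; K=A.T@R
    print("tip in socket mm",(A.T@t*1000).round(1),"phi",np.degrees(np.arctan2(K[1,0],K[0,0])).round(2),"tilt",np.degrees(K[:2,2]).round(2), "F socket",(A.T@s["wrist_force"]).round(1),"Mz",(ZS@s["torque"]).round(2))
E
python3 - <<'E'
from plan import *
print(SOCK,ZS); tip()
plan(keypos(.09),Rkey(7))
E
```

```text
[ 0.59815088 -0.02972526  0.127     ] [-0.56597362  0.09307951  0.81915204]
tip in socket mm [ -55.7 -245.3   64.4] phi 12.79 tilt [-32.58  -0.17] F socket [ 0.3 -0.3 -1. ] Mz -0.01
n 6 dist 0.2508 rot [-5.13 34.27  3.52]
[[-0.0001, -0.0415, -0.0049], [0.0, -0.0414, -0.0055], [0.0002, -0.0414, -0.0061], [0.0004, -0.0413, -0.0067], [0.0007, -0.0412, -0.0073], [0.001, -0.0411, -0.0078]]
[-0.86, 5.71, 0.59]
```

arm_command:
  slide:
    - [0, 0, -0.03]
    - [0, -0.02, -0.03]
    - [0, -0.035, -0.005]
    - [0, -0.04, -0.005]
    - [0, -0.04, -0.006]
    - [0.001, -0.04, -0.006]
    - [0.001, -0.03, -0.005]
    - [0, 0, 0]
  angular:
    - [0, 0, 0]
    - [-0.9, 4, 0.6]
    - [-0.9, 6, 0.6]
    - [-0.9, 6, 0.6]
    - [-0.9, 6, 0.6]
    - [-0.9, 6, 0.6]
    - [-0.6, 4, 0.4]
    - [0, 0, 0]
  hand: [0.01, 0.01, 0.01, 0.01, 0.01, 0.01, 0.01, 0.01]

```text
time: 7.05
tool_pos: [0.4709, -0.046, 0.3608]
tcp_rot: [2.928, -0.066, 0.879]
wrist_force: [-0.8, -1.0, -2.1]
width: 0.185
```

Run:
```python
from plan import *
state();tip()
plan(keypos(.05),Rkey(7))
```

```text
t 7.05 p [ 0.4709 -0.046   0.3608] z [ 0.548 -0.092 -0.832] y [-0.065 -0.996  0.067] F [-0.8 -1.  -2.1] M [0.13 0.41 0.03] w 0.0158 q6 1.48
tip in socket mm [ 30.4 -37.  126.1] phi 6.79 tilt [-1.26 -0.12] F socket [-1.8 -1.1 -1.4] Mz -0.01
n 3 dist 0.0908 rot [-0.03  1.27 -0.21]
[[-0.009, -0.0135, 0.0256], [-0.0092, -0.0135, 0.0255], [-0.0094, -0.0135, 0.0254]]
[-0.01, 0.42, -0.07]
```

arm_command:
  slide:
    - [-0.008, -0.011, 0.02]
    - [-0.008, -0.011, 0.02]
    - [-0.008, -0.011, 0.02]
    - [-0.003, -0.004, 0.01]
    - [0, 0, 0]
    - [0, 0, 0]
    - [0, 0, 0]
    - [0, 0, 0]
  angular:
    - [0, 0.6, 0]
    - [0, 0.4, 0]
    - [0, 0.2, 0]
    - [0, 0, 0]
    - [0, 0, 0]
    - [0, 0, 0]
    - [0, 0, 0]
    - [0, 0, 0]
  hand: [0.01, 0.01, 0.01, 0.01, 0.01, 0.01, 0.01, 0.01]

```text
time: 7.85
tool_pos: [0.4895, -0.0169, 0.2838]
tcp_rot: [2.916, -0.062, 0.904]
wrist_force: [0.0, -0.1, -0.8]
width: 0.184
```

Run:
```python
from plan import *
state();tip()
plan(keypos(.03),Rkey(7))
for n in("scene","top"): cv2.imwrite(f"pics/{n}3.png",bot.read_camera(n)[:,:,::-1])
crop("pics/scene3.png",(200,170,300,280),7,"pics/s3.png");crop("pics/top3.png",(250,150,350,230),7,"pics/t3.png")
```

```text
t 7.85 p [ 0.4895 -0.0169  0.2838] z [ 0.563 -0.096 -0.821] y [-0.064 -0.995  0.072] F [ 0.  -0.1 -0.8] M [0.09 0.48 0.03] w 0.0157 q6 1.64
tip in socket mm [-0.  -5.4 55.1] phi 6.97 tilt [-0.21 -0.18] F socket [-0.4 -0.1 -0.6] Mz 0.02
n 1 dist 0.0256 rot [ 0.15  0.23 -0.03]
[[0.0002, -0.0051, 0.0251]]
[0.15, 0.23, -0.03]
```

View pics/s3.png

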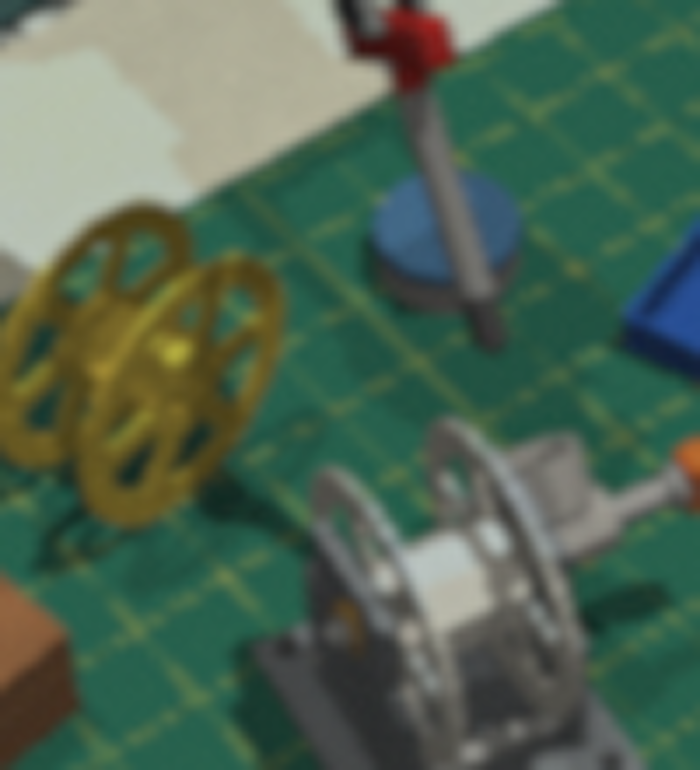

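View pics/t3.png

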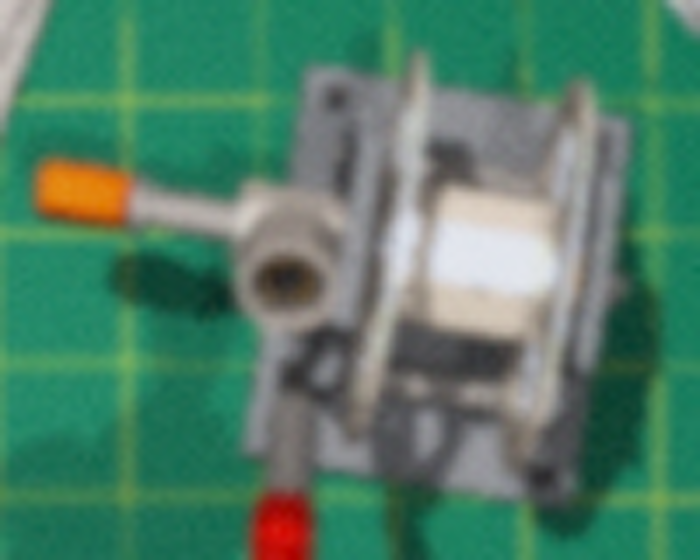

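```bash
cat > kov.py <<'E'
import sys
from plan import *
from ov import wire,circ
def go(tag,save=True):
    s=bot.read_state(); R=Ro.from_rotvec(s["tcp_rot"]).as_matrix(); p=s["tool_pos"]
    for n,b in(("scene",(225,165,315,265)),("top",(255,150,335,230))):
        im=bot.read_camera(n)[:,:,::-1]; cv2.imwrite(f"pics/{n}_{tag}.png",im)
        o=cv2.resize(np.ascontiguousarray(im[b[1]:b[3],b[0]:b[2]]),None,fx=7,fy=7,interpolation=cv2.INTER_CUBIC)
        I=np.eye(3);Z=np.zeros(3)
        h=lambda d:p+R[:,2]*d
        wire(o,n,b,7,[h(-.009),h(LT)],I,Z); wire(o,n,b,7,circ(h(LT-.028),R[:,2],.008),I,Z); wire(o,n,b,7,circ(h(LT),R[:,2],.006),I,Z)
        wire(o,n,b,7,circ(SOCK+.0065*ZS,ZS,.017),I,Z,col=(255,255,0)); wire(o,n,b,7,circ(SOCK+.0065*ZS,ZS,.0125),I,Z,col=(255,255,0)); wire(o,n,b,7,[SOCK-.013*ZS,SOCK+.03*ZS],I,Z,col=(255,255,0))
        cv2.imwrite(f"pics/k_{tag}_{n}.png",o)
go(sys.argv[1])
E
python3 kov.py 4
```

```text
(no output)
```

View pics/k_4_scene.png

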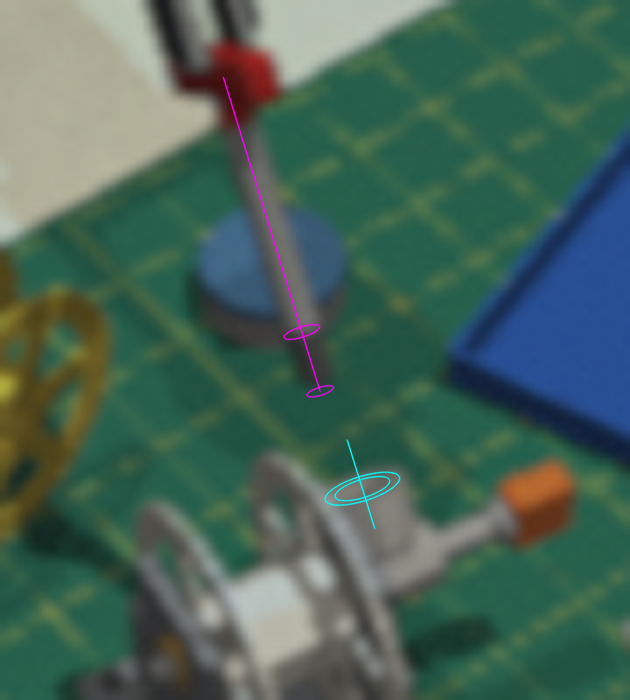

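View pics/k_4_top.png

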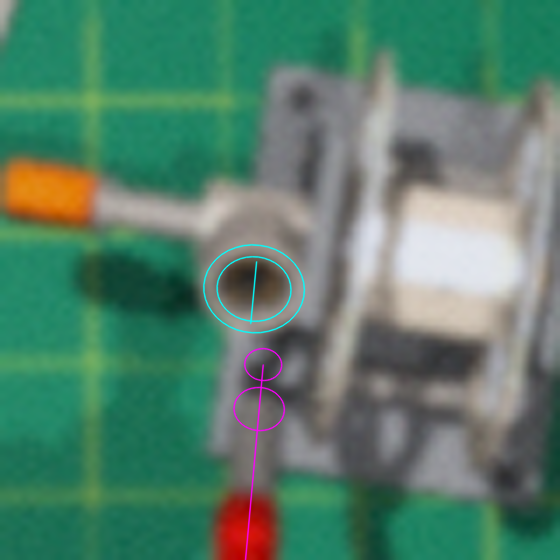

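Run:
```python
from plan import *
a=cv2.imread("pics/scene_4.png");b=cv2.imread("pics/scene3.png");c=cv2.imread("pics/scene0.png");d=cv2.imread("pics/scene1.png")
o=np.mean([a,b,c,d],0); x0,y0,x1,y1=262,224,312,262
o=np.clip((o[y0:y1,x0:x1]-30)*1.6,0,255).astype(np.uint8); cv2.imwrite("pics/bz.png",cv2.resize(o,None,fx=15,fy=15,interpolation=cv2.INTER_CUBIC))
print((proj("scene",SOCK+.0065*ZS)-[x0,y0]+.5)*15)
```

```text
[[221.48142915 161.92321999]]
```

View pics/bz.png

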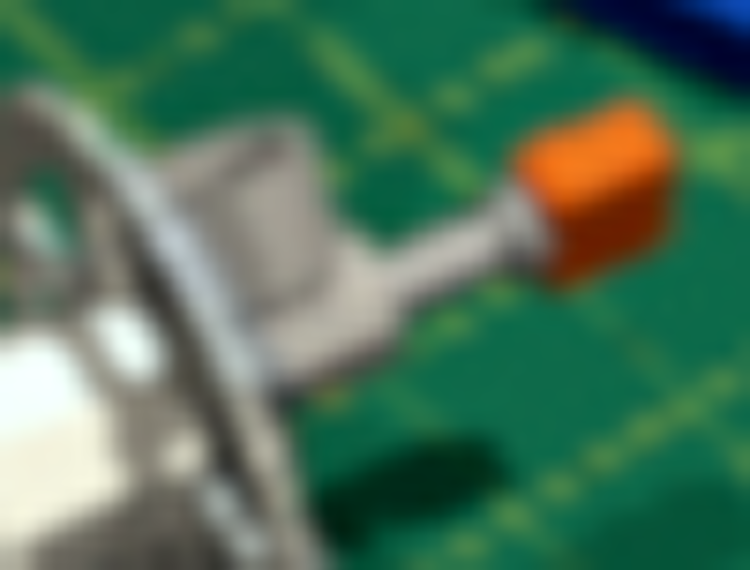

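Run:
```python
from plan import *
o=np.load("topavg.npy"); im=np.mean([cv2.imread("pics/top_4.png"),cv2.imread("pics/top3.png")],0).astype(float)
d=cv2.GaussianBlur(np.abs(im-o).sum(2).astype(np.float32),(0,0),.6)
s=bot.read_state();R=Ro.from_rotvec(s["tcp_rot"]).as_matrix();p=s["tool_pos"]
ax=proj("top",[p+R[:,2]*t for t in np.linspace(0,LT,100)])
np.set_printoptions(linewidth=200)
for v in range(198,220): print(v,d[v,282:304].astype(int),"model u",np.interp(v,ax[::-1,1],ax[::-1,0]).round(2))
# boss hole in top: dark centroid
g=o.sum(2)
for v in range(183,197): print(v,g[v,280:302].astype(int))
print(proj("top",SOCK+.0065*ZS),proj("top",SOCK))
```

```text
198 [19 11 10 14 19 21 24 22 22 21 16 13 12  9 11 13 15 16 18 20 26 28] model u 291.97
199 [13 10 11 14 18 20 21 16 17 16 15  9 13 11 13 17 15 15 16 19 24 26] model u 291.97
200 [ 9  8 15 20 18 18 15 13 19 24 20 11 13 15 17 19 15 11 18 18 26 28] model u 291.97
201 [ 7 10 17 21 20 18 14 33 73 83 61 31 12 17 20 24 20 17 20 24 27 29] model u 291.97
202 [  8  12  20  23  24  18  18  66 135 156 116  51  11  15  24  26  22  22  22  24  28  30] model u 291.95
203 [  8  14  18  17  20  19  21  86 169 198 152  68  14  13  21  19  18  21  23  23  26  27] model u 291.86
204 [ 11  14  18  16  15  16  28  98 182 212 166  76  16  15  17  16  17  19  22  22  23  23] model u 291.77
205 [ 17  19  23  18  14  15  29  96 170 190 147  72  18  14  14  15  17  18  20  25  25  24] model u 291.68
206 [ 16  17  17  17  13  13  29  80 131 143 114  66  26  12  11  16  22  22  22  24  24  25] model u 291.59
207 [17 18 18 18 17 14 31 67 93 98 92 74 52 29 14 15 18 17 18 22 23 22] model u 291.5
208 [14 18 18 18 18 12 28 47 59 68 83 96 87 54 21 15 19 18 17 20 20 20] model u 291.41
209 [  7  10  15  17  17  12  19  
[... 1773 characters left out ...]
288 362 350 245 174 158 141 127 135 150 181 198 239 333 411 430 426 407 355]
191 [127 135 173 259 347 345 278 211 190 166 159 163 173 199 213 256 351 418 439 428 403 335]
192 [129 129 158 242 334 368 319 268 234 205 198 201 212 227 248 304 380 424 435 426 389 319]
193 [135 136 159 223 314 371 366 327 286 256 257 258 267 285 309 361 409 432 437 425 379 299]
194 [159 175 186 220 287 356 385 376 355 340 340 342 361 369 385 406 416 418 426 416 368 294]
195 [206 220 228 235 269 320 369 408 418 417 412 403 412 419 407 388 368 361 387 392 354 299]
196 [240 248 249 251 256 286 333 398 440 446 433 415 408 393 349 290 255 269 306 319 300 293]
[[290.79155379 190.81454614]] [[290.91640944 189.48010411]]
```

arm_command:
  slide:
    - [0, -0.003, 0.01]
    - [0, -0.002, 0.012]
    - [0, 0, 0.012]
    - [0, 0, 0.006]
    - [0, 0, 0]
    - [0, 0, 0]
    - [0, 0, 0]
    - [0, 0, 0]
  angular:
    - [0.1, 0.2, 0]
    - [0, 0, 0]
    - [0, 0, 0]
    - [0, 0, 0]
    - [0, 0, 0]
    - [0, 0, 0]
    - [0, 0, 0]
    - [0, 0, 0]
  hand: [0.01, 0.01, 0.01, 0.01, 0.01, 0.01, 0.01, 0.01]

```text
time: 8.85
tool_pos: [0.514, -0.0148, 0.249]
tcp_rot: [2.916, -0.06, 0.914]
wrist_force: [0.6, 0.9, -0.7]
width: 0.184
```

```bash
python3 kov.py 5
python3 - <<'E'
from plan import *
state();tip(); plan(keypos(.0),Rkey(7))
E
```

```text
t 8.95 p [ 0.5141 -0.0148  0.2492] z [ 0.568 -0.093 -0.818] y [-0.063 -0.996  0.069] F [ 0.4  0.1 -0.8] M [ 0.08  0.41 -0.02] w 0.0155 q6 1.67
tip in socket mm [ 0.4  1.2 13. ] phi 6.97 tilt [0.14 0.03] F socket [-0.1  0.2 -0.9] Mz -0.02
n 1 dist 0.0131 rot [-0.01 -0.14 -0.03]
[[-0.0003, 0.0011, 0.013]]
[-0.01, -0.14, -0.03]
```

View pics/k_5_scene.png

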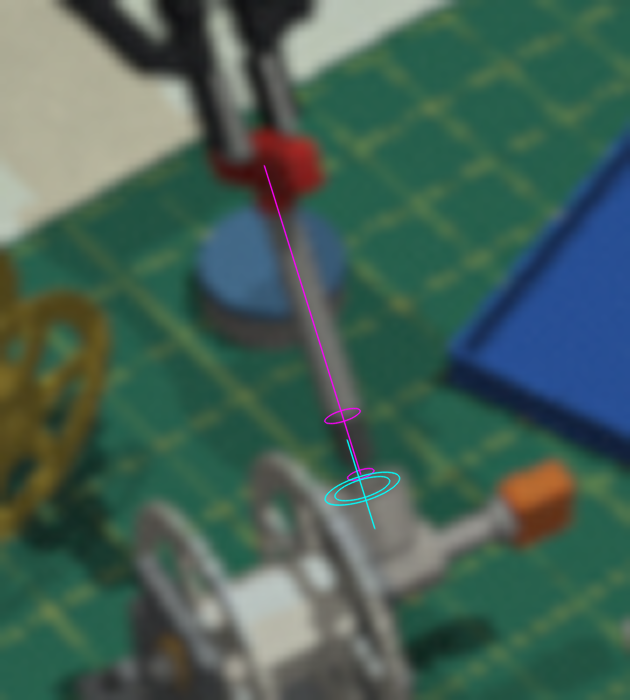

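View pics/k_5_top.png

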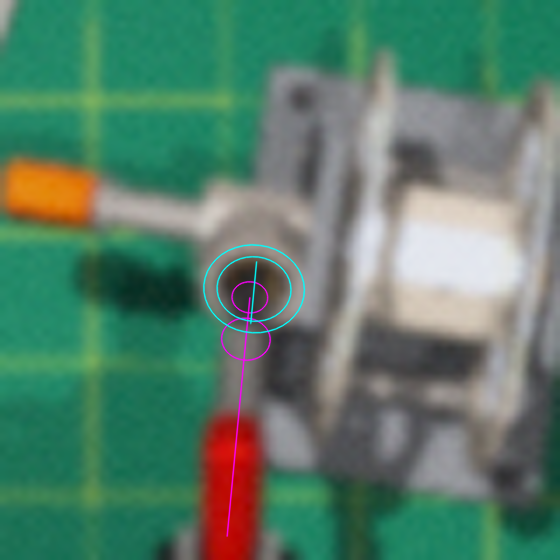

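arm_command:
  slide:
    - [0, 0.001, 0.004]
    - [0, 0, 0.004]
    - [0, 0, 0.004]
    - [0, 0, 0.003]
    - [0, 0, 0.002]
    - [0, 0, 0]
    - [0, 0, 0]
    - [0, 0, 0]
  angular:
    - [0, -0.1, 0]
    - [0, 0, 0]
    - [0, 0, 0]
    - [0, 0, 0]
    - [0, 0, 0]
    - [0, 0, 0]
    - [0, 0, 0]
    - [0, 0, 0]
  hand: [0.01, 0.01, 0.01, 0.01, 0.01, 0.01, 0.01, 0.01]

```text
time: 9.75
tool_pos: [0.5247, -0.0177, 0.2345]
tcp_rot: [2.916, -0.06, 0.912]
wrist_force: [-0.2, 0.7, -1.3]
width: 0.182
```

Run:
```python
from plan import *
state();tip()
```

```text
t 9.75 p [ 0.5247 -0.0177  0.2345] z [ 0.567 -0.093 -0.818] y [-0.063 -0.996  0.069] F [-0.2  0.7 -1.3] M [ 0.09  0.35 -0.01] w 0.0155 q6 1.66
tip in socket mm [ 0.8  0.  -5.2] phi 6.96 tilt [0.07 0.02] F socket [-1.   0.7 -0.8] Mz -0.03
```

arm_command:
  slide:
    - [-0.0005, 0, 0.003]
    - [0, 0, 0.003]
    - [0, 0, 0.002]
    - [0, 0, 0]
    - [0, 0, 0]
    - [0, 0, 0]
    - [0, 0, 0]
    - [0, 0, 0]
  angular:
    - [0, 0, 0]
    - [0, 0, 0]
    - [0, 0, 0]
    - [0, 0, 0]
    - [0, 0, 0]
    - [0, 0, 0]
    - [0, 0, 0]
    - [0, 0, 0]
  hand: [0.01, 0.01, 0.01, 0.01, 0.01, 0.01, 0.01, 0.01]

```text
time: 10.55
tool_pos: [0.5297, -0.0184, 0.228]
tcp_rot: [2.916, -0.06, 0.915]
wrist_force: [0.4, 0.1, -1.0]
width: 0.182
```

Run:
```python
from plan import *
state();tip()
```

```text
t 10.55 p [ 0.5297 -0.0184  0.228 ] z [ 0.568 -0.093 -0.817] y [-0.063 -0.996  0.069] F [ 0.4  0.1 -1. ] M [0.03 0.4  0.01] w 0.0155 q6 1.67
tip in socket mm [  1.5   0.1 -13.5] phi 6.97 tilt [0.17 0.03] F socket [-0.3  0.1 -1. ] Mz 0.02
```

```bash
python3 kov.py 6
```

```text
(no output)
```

View pics/k_6_scene.png

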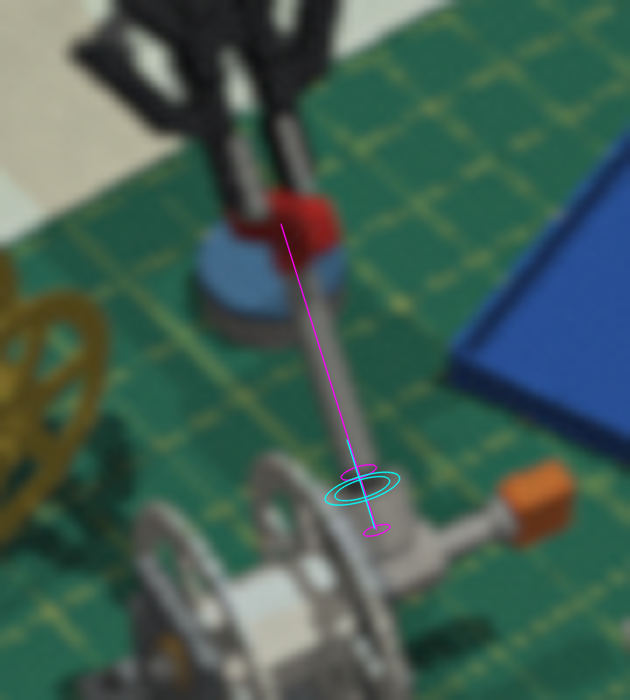

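View pics/k_6_top.png

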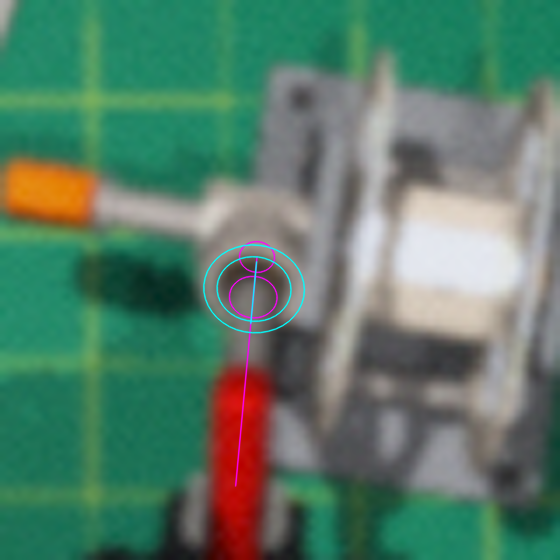

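arm_command:
  slide:
    - [-0.001, 0, -0.001]
    - [0, 0, 0]
    - [0, 0, 0]
    - [0, 0, 0]
    - [0, 0, 0]
    - [0, 0, 0]
    - [0, 0, 0]
    - [0, 0, 0]
  angular:
    - [0, 0, -3]
    - [0, 0, -4]
    - [0, 0, -5]
    - [0, 0, -5]
    - [0, 0, -5]
    - [0, 0, -5]
    - [0, 0, -3]
    - [0, 0, 0]
  hand: [0.01, 0.01, 0.01, 0.01, 0.01, 0.01, 0.01, 0.01]
  squeeze: 80

```text
time: 11.45
tool_pos: [0.529, -0.0182, 0.2292]
tcp_rot: [2.695, 0.691, 0.812]
wrist_force: [1.1, -0.2, -1.2]
width: 0.177
```

Run:
```python
from plan import *
state();tip()
```

```text
t 11.45 p [ 0.529  -0.0182  0.2292] z [ 0.571 -0.092 -0.816] y [ 0.369 -0.859  0.356] F [ 1.1 -0.2 -1.2] M [ 0.11  0.3  -0.08] w 0.0151 q6 1.12
tip in socket mm [  1.9   0.3 -12.1] phi 38.07 tilt [0.32 0.08] F socket [ 0.2 -0.  -1.7] Mz -0.1
```

arm_command:
  slide:
    - [0, 0, 0]
    - [0, 0, 0]
    - [0, 0, 0]
    - [0, 0, 0]
    - [0, 0, 0]
    - [0, 0, 0]
    - [0, 0, 0]
    - [0, 0, 0]
  angular:
    - [0, 0, -6]
    - [0, 0, -7]
    - [0, 0, -7]
    - [0, 0, -7]
    - [0, 0, -7]
    - [0, 0, -7]
    - [0, 0, -5]
    - [0, 0, -3]
  hand: [0.01, 0.01, 0.01, 0.01, 0.01, 0.01, 0.01, 0.01]

```text
time: 12.25
tool_pos: [0.5296, -0.018, 0.2296]
tcp_rot: [2.026, 1.667, 0.555]
wrist_force: [1.3, -0.6, -0.5]
width: 0.174
```

Run:
```python
from plan import *
state();tip()
```

```text
t 12.25 p [ 0.5296 -0.018   0.2296] z [ 0.572 -0.092 -0.815] y [ 0.799 -0.163  0.579] F [ 1.3 -0.6 -0.5] M [ 0.17  0.27 -0.08] w 0.0149 q6 0.25
tip in socket mm [  2.9   0.7 -12.1] phi 88.2 tilt [0.42 0.14] F socket [ 0.8 -0.4 -1.2] Mz -0.13
```

arm_command:
  slide:
    - [0, 0, 0]
    - [0, 0, 0]
    - [0, 0, 0]
    - [0, 0, 0]
    - [0, 0, 0]
    - [0, 0, 0]
    - [0, 0, 0]
    - [0, 0, 0]
  angular:
    - [0, 0, -4]
    - [0, 0, -4]
    - [0, 0, -2]
    - [0, 0, 0]
    - [0, 0, 0]
    - [0, 0, 2]
    - [0, 0, 2]
    - [0, 0, 0]
  hand: [0.01, 0.01, 0.01, 0.01, 0.01, 0.01, 0.01, 0.01]

```text
time: 13.05
tool_pos: [0.5298, -0.0179, 0.2297]
tcp_rot: [1.932, 1.755, 0.521]
wrist_force: [0.1, 0.1, -1.6]
width: 0.175
```

Run:
```python
from plan import *
state();tip()
R=Ro.from_rotvec(bot.read_state()["tcp_rot"])
```

```text
t 13.05 p [ 0.5298 -0.0179  0.2297] z [ 0.573 -0.091 -0.815] y [ 0.813 -0.066  0.579] F [ 0.1  0.1 -1.6] M [0.1  0.36 0.03] w 0.015 q6 0.15
tip in socket mm [  3.2   1.  -12.1] phi 93.81 tilt [0.45 0.16] F socket [-0.8  0.1 -1.3] Mz -0.0
```

arm_command:
  slide:
    - [0, 0, -0.004]
    - [0, 0, -0.008]
    - [0, 0, -0.012]
    - [0, 0, -0.02]
    - [0, 0, -0.03]
    - [0, 0, -0.03]
    - [0, 0, -0.03]
    - [0, 0, -0.01]
  angular:
    - [0, 0, 0]
    - [0, 0, 0]
    - [0, 0, 0]
    - [0, 0, 0]
    - [0, 0, 0]
    - [0, 0, 0]
    - [0, 0, 0]
    - [0, 0, 0]
  hand: [0.01, 0.01, 0.01, 0.01, 0.01, 0.01, 0.01, 0.01]

```text
time: 13.85
tool_pos: [0.441, -0.0043, 0.3511]
tcp_rot: [1.934, 1.759, 0.516]
wrist_force: [0.5, 0.8, -0.4]
width: 0.173
```

Run:
```python
from plan import *
state();tip()
K=[.4746,-.2571]
plan([*K,.30],Rdown(np.radians(-88.8)))
```

```text
t 13.85 p [ 0.441  -0.0043  0.3511] z [ 0.568 -0.091 -0.818] y [ 0.816 -0.066  0.574] F [ 0.5  0.8 -0.4] M [-0.01  0.4   0.06] w 0.0148 q6 0.15
tip in socket mm [ -1.6  -0.2 138.9] phi 93.88 tilt [0.13 0.11] F socket [ 0.1  0.9 -0.5] Mz 0.09
n 11 dist 0.2601 rot [ 30.23 -23.59  80.56]
[[-0.0223, 0.0013, 0.0076], [-0.0217, 0.0045, 0.0083], [-0.0206, 0.0076, 0.0088], [-0.0191, 0.0106, 0.0091], [-0.0172, 0.0134, 0.0092], [-0.015, 0.0159, 0.0091], [-0.0124, 0.0181, 0.0088], [-0.0097, 0.0199, 0.0083]]
[2.75, -2.14, 7.32]
[[-0.0068, 0.0213, 0.0076], [-0.0037, 0.0223, 0.0068], [-0.0006, 0.0229, 0.0058]]
```

Run:
```python
from plan import *
plan([.4746,-.2571,.34],Rdown(np.radians(-88.8)),rows=14)
```

```text
n 14 dist 0.2552 rot [ 30.23 -23.59  80.56]
[[-0.0177, 0.0027, 0.0037], [-0.0172, 0.0046, 0.004], [-0.0165, 0.0064, 0.0043], [-0.0156, 0.0082, 0.0045], [-0.0146, 0.0099, 0.0046], [-0.0134, 0.0115, 0.0046], [-0.012, 0.0129, 0.0045], [-0.0105, 0.0142, 0.0044]]
[2.16, -1.68, 5.75]
[[-0.0089, 0.0154, 0.0041], [-0.0072, 0.0163, 0.0037], [-0.0054, 0.0171, 0.0033], [-0.0036, 0.0177, 0.0028], [-0.0017, 0.018, 0.0022], [0.0002, 0.0182, 0.0015]]
```

arm_command:
  slide:
    - [-0.018, 0.003, 0.003]
    - [-0.017, 0.005, 0.004]
    - [-0.017, 0.006, 0.004]
    - [-0.016, 0.008, 0.004]
    - [-0.015, 0.01, 0.004]
    - [-0.013, 0.012, 0.004]
    - [-0.012, 0.013, 0.004]
    - [-0.01, 0.014, 0.004]
  angular:
    - [2.2, -1.7, 5.8]
    - [2.2, -1.7, 5.8]
    - [2.2, -1.7, 5.8]
    - [2.2, -1.7, 5.8]
    - [2.2, -1.7, 5.8]
    - [2.2, -1.7, 5.8]
    - [2.2, -1.7, 5.8]
    - [2.2, -1.7, 5.8]
  hand: [0.01, 0.01, 0.01, 0.01, 0.01, 0.01, 0.01, 0.01]

```text
time: 14.65
tool_pos: [0.4558, -0.1515, 0.3482]
tcp_rot: [2.797, 0.858, 0.251]
wrist_force: [-0.5, -0.3, -1.2]
width: 0.174
```

Run:
```python
from plan import *
state()
plan([.4746,-.2571,.33],Rdown(np.radians(-88.8)),rows=7)
```

```text
t 14.65 p [ 0.4558 -0.1515  0.3482] z [ 0.221 -0.145 -0.964] y [ 0.533 -0.81   0.244] F [-0.5 -0.3 -1.2] M [0.14 0.16 0.01] w 0.0149 q6 0.67
n 7 dist 0.1088 rot [12.06 -9.79 32.7 ]
[[-0.0066, 0.013, 0.0053], [-0.0054, 0.0137, 0.005], [-0.0042, 0.0142, 0.0047], [-0.0029, 0.0146, 0.0044], [-0.0016, 0.0149, 0.004], [-0.0003, 0.0151, 0.0036], [0.0011, 0.0152, 0.0031]]
[1.72, -1.4, 4.67]
```

arm_command:
  slide:
    - [-0.007, 0.013, 0.005]
    - [-0.005, 0.014, 0.005]
    - [-0.004, 0.014, 0.005]
    - [-0.003, 0.015, 0.004]
    - [-0.002, 0.015, 0.004]
    - [0, 0.011, 0.003]
    - [0, 0, 0]
    - [0, 0, 0]
  angular:
    - [1.7, -1.4, 4.7]
    - [1.7, -1.4, 4.7]
    - [1.7, -1.4, 4.7]
    - [1.7, -1.4, 4.7]
    - [1.7, -1.4, 4.7]
    - [1.5, -1.2, 4]
    - [0, 0, 0]
    - [0, 0, 0]
  hand: [0.01, 0.01, 0.01, 0.01, 0.01, 0.01, 0.01, 0.01]

```text
time: 15.45
tool_pos: [0.4722, -0.2457, 0.3261]
tcp_rot: [3.113, 0.137, 0.027]
wrist_force: [0.4, 1.3, -1.2]
width: 0.175
```

Run:
```python
from plan import *
state()
plan([.4746,-.2571,.24],Rdown(np.radians(-88.8)),rows=7)
```

```text
t 15.45 p [ 0.4722 -0.2457  0.3261] z [ 0.019 -0.025 -1.   ] y [ 0.088 -0.996  0.026] F [ 0.4  1.3 -1.2] M [0.04 0.01 0.02] w 0.0149 q6 0.97
n 7 dist 0.0868 rot [ 1.48 -1.    3.85]
[[-0.0, 0.0013, 0.0123], [0.0, 0.0014, 0.0123], [0.0001, 0.0014, 0.0123], [0.0001, 0.0015, 0.0123], [0.0002, 0.0015, 0.0123], [0.0002, 0.0015, 0.0123], [0.0003, 0.0016, 0.0123]]
[0.21, -0.14, 0.55]
```

arm_command:
  slide:
    - [0.001, 0.008, 0.015]
    - [0.001, 0.002, 0.02]
    - [0, 0, 0.02]
    - [0, 0, 0.02]
    - [0, 0, 0.01]
    - [0, 0, 0]
    - [0, 0, 0]
    - [0, 0, 0]
  angular:
    - [0.6, -0.4, 1.5]
    - [0.6, -0.4, 1.5]
    - [0.3, -0.2, 0.8]
    - [0, 0, 0]
    - [0, 0, 0]
    - [0, 0, 0]
    - [0, 0, 0]
    - [0, 0, 0]
  hand: [0.01, 0.01, 0.01, 0.01, 0.01, 0.01, 0.01, 0.01]

```text
time: 16.25
tool_pos: [0.474, -0.2537, 0.2318]
tcp_rot: [-3.137, -0.03, 0.006]
wrist_force: [0.2, -0.1, -1.1]
width: 0.173
```

Run:
```python
from plan import *
from ov import wire,circ
s,R=state(); p=s["tool_pos"]
plan([.4746,-.2571,.2],Rdown(np.radians(-88.8)))
I=np.eye(3);Z=np.zeros(3);H=np.array([.4746,-.2571,.06])
for n,b in(("scene",(150,190,240,290)),("top",(360,200,440,270))):
    im=bot.read_camera(n)[:,:,::-1]; cv2.imwrite(f"pics/{n}7.png",im); o=cv2.resize(np.ascontiguousarray(im[b[1]:b[3],b[0]:b[2]]),None,fx=7,fy=7,interpolation=cv2.INTER_CUBIC)
    wire(o,n,b,7,[p-R[:,2]*.009,p+R[:,2]*LT],I,Z); wire(o,n,b,7,circ(p+R[:,2]*LT,R[:,2],.006),I,Z); wire(o,n,b,7,circ(H,[0,0,1],.00975),I,Z,col=(255,255,0))
    cv2.imwrite(f"pics/b7_{n}.png",o)
```

```text
t 16.25 p [ 0.474  -0.2537  0.2318] z [-0.004  0.005 -1.   ] y [ 0.019 -1.    -0.005] F [ 0.2 -0.1 -1.1] M [ 0.03 -0.02 -0.01] w 0.0147 q6 1.01
n 1 dist 0.032 rot [-0.27  0.21 -0.12]
[[0.0007, 0.0035, 0.0318]]
[-0.27, 0.21, -0.12]
```

View pics/b7_scene.png

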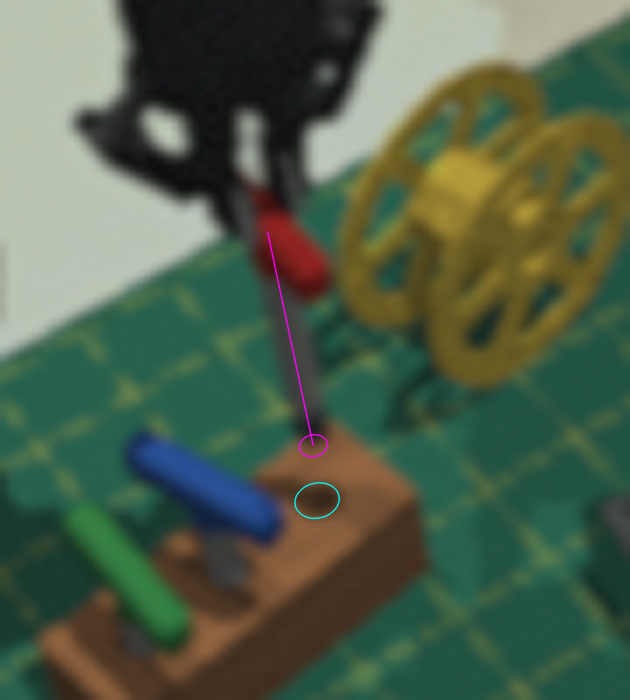

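View pics/b7_top.png

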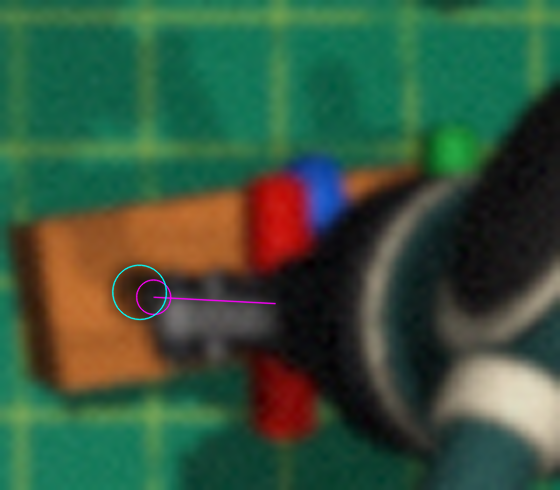

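arm_command:
  slide:
    - [0.001, 0.003, 0]
    - [0, 0.001, 0]
    - [0, 0, 0]
    - [0, 0, 0.01]
    - [0, 0, 0.01]
    - [0, 0, 0.005]
    - [0, 0, 0]
    - [0, 0, 0]
  angular:
    - [-0.2, 0.2, -0.1]
    - [-0.1, 0, 0]
    - [0, 0, 0]
    - [0, 0, 0]
    - [0, 0, 0]
    - [0, 0, 0]
    - [0, 0, 0]
    - [0, 0, 0]
  hand: [0.01, 0.01, 0.01, 0.01, 0.01, 0.01, 0.01, 0.01]

```text
time: 17.15
tool_pos: [0.4765, -0.259, 0.207]
tcp_rot: [3.138, 0.032, 0.006]
wrist_force: [0.5, 0.2, -0.5]
width: 0.171
```

Run:
```python
from plan import *
s,R=state(); print("tip",s["tool_pos"]+R[:,2]*LT)
plan([.4746,-.2571,.15],Rdown(np.radians(-88.8)))
```

```text
t 17.15 p [ 0.4765 -0.259   0.207 ] z [ 0.004 -0.004 -1.   ] y [ 0.021 -1.     0.004] F [ 0.5  0.2 -0.5] M [-0.01 -0.02  0.07] w 0.0146 q6 1.01
tip [ 0.47703646 -0.25947335  0.07100183]
n 2 dist 0.0571 rot [ 0.21 -0.23 -0.01]
[[-0.001, -0.0011, 0.0285], [-0.001, -0.001, 0.0285]]
[0.1, -0.12, -0.01]
```

arm_command:
  slide:
    - [-0.0025, -0.0025, 0]
    - [0, 0, 0]
    - [0, 0, 0.008]
    - [0, 0, 0.01]
    - [0, 0, 0.01]
    - [0, 0, 0.008]
    - [0, 0, 0]
    - [0, 0, 0]
  angular:
    - [0.2, -0.2, 0]
    - [0, 0, 0]
    - [0, 0, 0]
    - [0, 0, 0]
    - [0, 0, 0]
    - [0, 0, 0]
    - [0, 0, 0]
    - [0, 0, 0]
  hand: [0.01, 0.01, 0.01, 0.01, 0.01, 0.01, 0.01, 0.01]

```text
time: 17.95
tool_pos: [0.4737, -0.2563, 0.1674]
tcp_rot: [-3.141, -0.033, -0.0]
wrist_force: [0.5, 0.3, -1.3]
width: 0.175
```

Run:
```python
from plan import *
s,R=state(); print("tip",s["tool_pos"]+R[:,2]*LT)
plan([.4746,-.2571,.15],Rdown(np.radians(-88.8)))
```

```text
t 17.95 p [ 0.4737 -0.2563  0.1674] z [ 0.  0. -1.] y [ 0.021 -1.    -0.   ] F [ 0.5  0.3 -1.3] M [-0.12 -0.1   0.03] w 0.015 q6 1.01
tip [ 0.47365311 -0.25624081  0.03137417]
n 1 dist 0.0174 rot [-0.01 -0.   -0.01]
[[0.0009, 0.0008, 0.0174]]
[-0.01, -0.0, -0.01]
```

arm_command:
  slide:
    - [0, 0, 0.007]
    - [0, 0, 0.007]
    - [0, 0, 0.003]
    - [0, 0, 0]
    - [0, 0, 0]
    - [0, 0, 0]
    - [0, 0, 0]
    - [0, 0, 0]
  angular:
    - [0, 0, 0]
    - [0, 0, 0]
    - [0, 0, 0]
    - [0, 0, 0]
    - [0, 0, 0]
    - [0, 0, 0]
    - [0, 0, 0]
    - [0, 0, 0]
  hand: [0.01, 0.01, 0.01, 0.01, 0.01, 0.036, 0.036, 0.036]

```text
time: 18.75
tool_pos: [0.4749, -0.257, 0.1507]
tcp_rot: [3.14, 0.033, 0.004]
wrist_force: [-0.1, -0.7, -0.2]
width: 0.422
```

Run:
```python
from plan import *
s,R=state()
```

```text
t 18.75 p [ 0.4749 -0.257   0.1507] z [ 0.003 -0.001 -1.   ] y [ 0.021 -1.     0.001] F [-0.1 -0.7 -0.2] M [ 0.   -0.02 -0.  ] w 0.036 q6 1.01
```

arm_command:
  slide:
    - [0, 0, -0.005]
    - [0, 0, -0.01]
    - [0, 0, -0.02]
    - [0, 0, -0.03]
    - [0, 0, -0.03]
    - [0, 0, -0.03]
    - [0, 0, -0.02]
    - [0, 0, 0]
  angular:
    - [0, 0, 0]
    - [0, 0, 0]
    - [0, 0, 0]
    - [0, 0, 0]
    - [0, 0, 0]
    - [0, 0, 0]
    - [0, 0, -4]
    - [0, 0, -5]
  hand: [0.036, 0.036, 0.036, 0.036, 0.036, 0.036, 0.036, 0.036]

```text
time: 19.55
tool_pos: [0.4748, -0.2569, 0.3081]
tcp_rot: [3.124, 0.286, 0.01]
wrist_force: [0.5, 0.0, -0.5]
width: 0.423
```

Run:
```python
from plan import *
s,R=state()
g=st([0,.135,.1]); print("grip",g)
cv2.imwrite("pics/scene8.png",bot.read_camera("scene")[:,:,::-1]); crop("pics/scene8.png",(130,170,320,300),4,"pics/s8.png")
plan([*g[:2],.24],Rdown(SY))
```

```text
t 19.55 p [ 0.4748 -0.2569  0.3081] z [ 0.007 -0.004 -1.   ] y [ 0.181 -0.983  0.005] F [ 0.5  0.  -0.5] M [-0.09 -0.02  0.02] w 0.0362 q6 0.85
grip [0.62890769 0.04021056 0.1       ]
n 9 dist 0.3414 rot [  0.38  -0.11 -70.  ]
[[0.0229, -0.0293, 0.0075], [0.0267, -0.0259, 0.0075], [0.0299, -0.0221, 0.0075], [0.0327, -0.0178, 0.0075], [0.0348, -0.0132, 0.0075], [0.0362, -0.0084, 0.0075], [0.037, -0.0034, 0.0075], [0.0371, 0.0017, 0.0075]]
[0.04, -0.01, -7.78]
[[0.0366, 0.0067, 0.0075]]
```

View pics/s8.png

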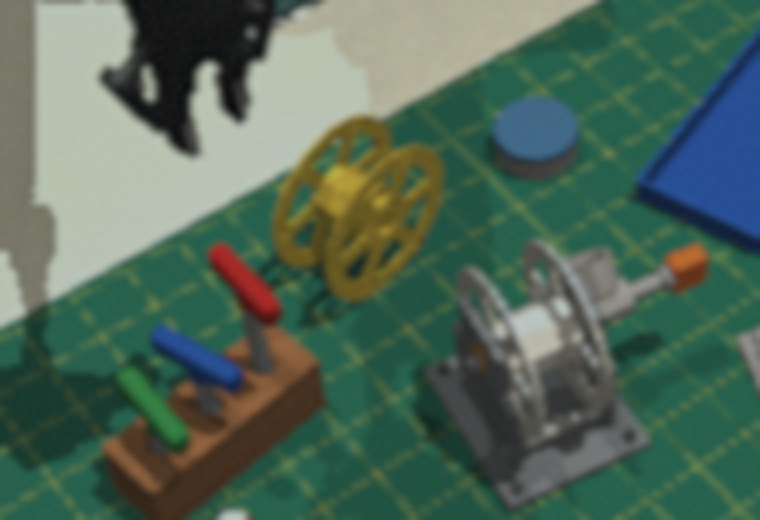

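arm_command:
  slide:
    - [0.023, -0.029, 0.003]
    - [0.027, -0.026, 0.003]
    - [0.03, -0.022, 0.003]
    - [0.033, -0.018, 0.003]
    - [0.035, -0.013, 0.003]
    - [0.036, -0.008, 0.006]
    - [0.037, -0.003, 0.007]
    - [0.037, 0.001, 0.007]
  angular:
    - [0, 0, -7.8]
    - [0, 0, -7.8]
    - [0, 0, -7.8]
    - [0, 0, -7.8]
    - [0, 0, -7.8]
    - [0, 0, -7.8]
    - [0, 0, -7.8]
    - [0, 0, -7.8]
  hand: [0.04, 0.04, 0.04, 0.04, 0.04, 0.04, 0.04, 0.04]

```text
time: 20.4
tool_pos: [0.6134, 0.0123, 0.2769]
tcp_rot: [2.494, 1.887, 0.008]
wrist_force: [0.8, 0.0, -0.0]
width: 0.464
```

Run:
```python
from plan import *
s,R=state()
g=st([0,.135,.1])
plan([*g[:2],.22],Rdown(SY))
```

```text
t 20.40 p [0.6134 0.0123 0.2769] z [ 0.012 -0.008 -1.   ] y [ 0.962 -0.272  0.014] F [ 0.8  0.  -0. ] M [ 0.   -0.01 -0.05] w 0.0396 q6 0.26
n 2 dist 0.0652 rot [ 0.8   0.3  -6.44]
[[0.0156, 0.0033, 0.0284], [0.0154, 0.0044, 0.0284]]
[0.4, 0.15, -3.22]
```

arm_command:
  slide:
    - [0.012, 0.003, 0.01]
    - [0.012, 0.003, 0.012]
    - [0.004, 0.002, 0.015]
    - [0, 0, 0.012]
    - [0, 0, 0.005]
    - [0, 0, 0]
    - [0, 0, 0]
    - [0, 0, 0]
  angular:
    - [0.4, 0.2, -2.5]
    - [0.3, 0.1, -2.5]
    - [0, 0, -1]
    - [0, 0, 0]
    - [0, 0, 0]
    - [0, 0, 0]
    - [0, 0, 0]
    - [0, 0, 0]
  hand: [0.04, 0.04, 0.04, 0.04, 0.04, 0.04, 0.04, 0.04]

```text
time: 21.2
tool_pos: [0.6275, 0.0407, 0.2176]
tcp_rot: [-2.398, -2.027, 0.003]
wrist_force: [-0.7, -0.3, 0.0]
width: 0.474
```

Run:
```python
from plan import *
s,R=state()
print(onplane("top",[261.25,177.04],.112), "scene",onplane("scene",[301.7,235.6],.103))
g=st([0,.135,.1])
plan([*g[:2],.10],Rdown(SY))
```

```text
t 21.20 p [0.6275 0.0407 0.2176] z [-0.003  0.    -1.   ] y [ 0.986 -0.166 -0.003] F [-0.7 -0.3  0. ] M [-0.04  0.01 -0.02] w 0.0405 q6 0.19
[0.62935869 0.04097393] scene [0.62927249 0.0445303 ]
n 3 dist 0.1176 rot [-0.16  0.02 -0.24]
[[-0.0001, 0.0006, 0.0392], [-0.0001, 0.0006, 0.0392], [-0.0001, 0.0005, 0.0392]]
[-0.05, 0.01, -0.08]
```

arm_command:
  slide:
    - [0, 0.001, 0.02]
    - [0, 0.001, 0.03]
    - [0, 0, 0.03]
    - [0, 0, 0.018]
    - [0, 0, 0.008]
    - [0, 0, 0]
    - [0, 0, 0]
    - [0, 0, 0]
  angular:
    - [-0.1, 0, -0.2]
    - [0, 0, 0]
    - [0, 0, 0]
    - [0, 0, 0]
    - [0, 0, 0]
    - [0, 0, 0]
    - [0, 0, 0]
    - [0, 0, 0]
  hand: [0.04, 0.04, 0.04, 0.04, 0.04, 0.04, 0.04, 0.04]

```text
time: 22.0
tool_pos: [0.6365, 0.0376, 0.1191]
tcp_rot: [2.392, 2.019, 0.02]
wrist_force: [-0.2, -0.1, -0.1]
width: 0.468
```

Run:
```python
from plan import *
s,R=state()
g=st([0,.136,.1])
plan([*g[:2],.097],Rdown(SY))
```

```text
t 22.00 p [0.6365 0.0376 0.1191] z [ 0.017 -0.    -1.   ] y [ 0.986 -0.168  0.017] F [-0.2 -0.1 -0.1] M [ 0.01  0.04 -0.01] w 0.04 q6 0.19
n 1 dist 0.0236 rot [ 0.96 -0.15 -0.31]
[[0.0022, -0.0083, 0.022]]
[0.96, -0.15, -0.31]
```

arm_command:
  slide:
    - [0.001, -0.005, 0]
    - [0.001, -0.003, 0]
    - [0, 0, 0.006]
    - [0, 0, 0.008]
    - [0, 0, 0.006]
    - [0, 0, 0.002]
    - [0, 0, 0]
    - [0, 0, 0]
  angular:
    - [0.5, -0.1, -0.2]
    - [0.4, 0, 0]
    - [0, 0, 0]
    - [0, 0, 0]
    - [0, 0, 0]
    - [0, 0, 0]
    - [0, 0, 0]
    - [0, 0, 0]
  hand: [0.04, 0.04, 0.04, 0.04, 0.04, 0.04, 0.04, 0.04]

```text
time: 22.8
tool_pos: [0.6301, 0.0415, 0.098]
tcp_rot: [2.395, 2.03, 0.006]
wrist_force: [-0.5, -0.1, -0.2]
width: 0.469
```

Run:
```python
from plan import *
s,R=state()
g=st([0,.136,.1])
plan([*g[:2],.097],Rdown(SY))
for n in("scene","top"): cv2.imwrite(f"pics/{n}9.png",bot.read_camera(n)[:,:,::-1])
crop("pics/scene9.png",(230,170,340,280),5,"pics/s9.png");crop("pics/top9.png",(230,140,350,230),5,"pics/t9.png")
o=np.hstack([cv2.copyMakeBorder(cv2.resize(cv2.imread("pics/s9.png"),(400,400)),0,0,0,0,0),cv2.resize(cv2.imread("pics/t9.png"),(400,400*3//4)).copy() if 0 else cv2.resize(cv2.imread("pics/t9.png"),(400,400))]);cv2.imwrite("pics/st9.png",o)
```

```text
t 22.80 p [0.6301 0.0415 0.098 ] z [ 0.004  0.001 -1.   ] y [ 0.987 -0.164  0.004] F [-0.5 -0.1 -0.2] M [-0.   -0.03  0.02] w 0.0401 q6 0.19
n 1 dist 0.0015 rot [ 0.24 -0.09 -0.07]
[[-0.0005, -0.001, 0.001]]
[0.24, -0.09, -0.07]
```

View pics/st9.png

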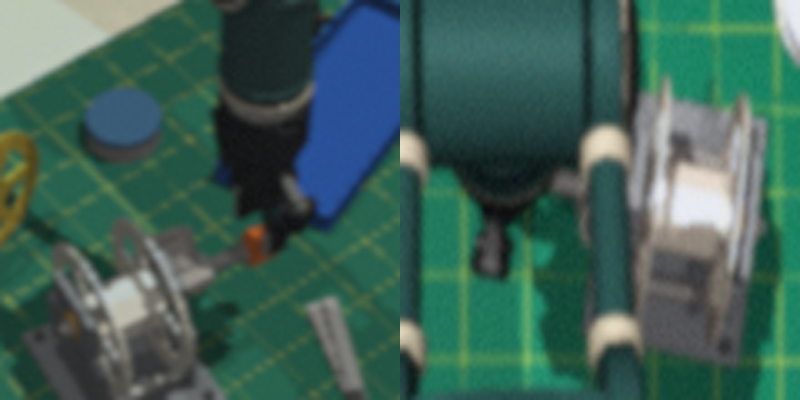

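Fingers straddle the grip (scene shows the orange just left of the fingers). Close.

arm_command:
  slide:
    - [0, -0.001, 0.001]
    - [0, 0, 0]
    - [0, 0, 0]
    - [0, 0, 0]
    - [0, 0, 0]
    - [0, 0, 0]
    - [0, 0, 0]
    - [0, 0, 0]
  angular:
    - [0.2, 0, 0]
    - [0, 0, 0]
    - [0, 0, 0]
    - [0, 0, 0]
    - [0, 0, 0]
    - [0, 0, 0]
    - [0, 0, 0]
    - [0, 0, 0]
  hand: [0.04, 0.01, 0.01, 0.01, 0.01, 0.01, 0.01, 0.01]
  squeeze: 70

```text
time: 23.7
tool_pos: [0.6301, 0.0416, 0.0982]
tcp_rot: [2.396, 2.031, 0.005]
wrist_force: [0.1, -0.4, 0.8]
width: 0.171
```

Run:
```python
from plan import *
s,R=state(); print(RS.T@(s["tool_pos"]-STAND), "tool in stand: x,y"); print(RS.T@R)
plan(s["tool_pos"]+RS@[0,.16,0],None)
```

```text
t 23.70 p [0.6301 0.0416 0.0982] z [ 0.003  0.001 -1.   ] y [ 0.987 -0.164  0.003] F [ 0.1 -0.4  0.8] M [-0.03  0.06 -0.03] w 0.0146 q6 0.19
[0.00095306 0.13655386 0.09816717] tool in stand: x,y
[[ 0.00141432  0.999995    0.00282827]
 [ 0.99999714 -0.00141978  0.00192657]
 [ 0.00193057  0.00282554 -0.99999414]]
n 4 dist 0.16 rot [0. 0. 0.]
[[0.04, -0.0001, 0.0001], [0.04, -0.0001, 0.0001], [0.04, -0.0001, 0.0001], [0.04, -0.0001, 0.0001]]
[0.0, 0.0, 0.0]
```

arm_command:
  slide:
    - [0.004, 0, 0]
    - [0.006, 0, 0]
    - [0.008, 0, 0]
    - [0.008, 0, 0]
    - [0.008, 0, 0]
    - [0.008, 0, 0]
    - [0.006, 0, 0]
    - [0, 0, 0]
  angular:
    - [0, 0, 0]
    - [0, 0, 0]
    - [0, 0, 0]
    - [0, 0, 0]
    - [0, 0, 0]
    - [0, 0, 0]
    - [0, 0, 0]
    - [0, 0, 0]
  hand: [0.01, 0.01, 0.01, 0.01, 0.01, 0.01, 0.01, 0.01]

```text
time: 24.5
tool_pos: [0.638, 0.0911, 0.0978]
tcp_rot: [2.393, 2.031, -0.001]
wrist_force: [-1.0, -2.9, 1.0]
width: 0.171
```

Run:
```python
from plan import *
s,R=state(); print(RS.T@(s["tool_pos"]-STAND), "tool in stand"); print(RS.T@R, RS.T@s["wrist_force"])
```

```text
t 24.50 p [0.638  0.0911 0.0978] z [ 0.002 -0.003 -1.   ] y [ 0.987 -0.162  0.002] F [-1.  -2.9  1. ] M [-0.47  0.05 -0.  ] w 0.0146 q6 0.27
[0.00074397 0.1867212  0.09780544] tool in stand
[[ 1.58171146e-04  9.99998122e-01  1.93143127e-03]
 [ 9.99997040e-01 -1.53481224e-04 -2.42811737e-03]
 [-2.42781637e-03  1.93180961e-03 -9.99995187e-01]] [-0.48619763 -3.00682199  0.95237826]
```

Sliding out freely (3 N). Continue.

arm_command:
  slide:
    - [0.008, 0, 0]
    - [0.01, 0, 0]
    - [0.012, 0, 0]
    - [0.012, 0, 0]
    - [0.012, 0, 0]
    - [0.01, 0, 0]
    - [0.008, 0, 0]
    - [0.004, 0, 0]
  angular:
    - [0, -0.1, 0]
    - [0, 0, 0]
    - [0, 0, 0]
    - [0, 0, 0]
    - [0, 0, 0]
    - [0, 0, 0]
    - [0, 0, 0]
    - [0, 0, 0]
  hand: [0.01, 0.01, 0.01, 0.01, 0.01, 0.01, 0.01, 0.01]

```text
time: 25.3
tool_pos: [0.6511, 0.1753, 0.097]
tcp_rot: [2.394, 2.033, 0.001]
wrist_force: [1.1, -0.2, -1.1]
width: 0.171
```

Run:
```python
from plan import *
s,R=state(); print(RS.T@(s["tool_pos"]-STAND), "tool in stand"); print(RS.T@R, RS.T@s["wrist_force"])
cv2.imwrite("pics/scene10.png",bot.read_camera("scene")[:,:,::-1]); crop("pics/scene10.png",(220,150,350,290),5,"pics/s10.png")
```

```text
t 25.30 p [0.6511 0.1753 0.097 ] z [ 0.001 -0.001 -1.   ] y [ 0.987 -0.162  0.001] F [ 1.1 -0.2 -1.1] M [ 0.07 -0.    0.04] w 0.0146 q6 0.39
[-2.50700633e-06  2.71915182e-01  9.70183541e-02] tool in stand
[[-2.16741499e-04  9.99999187e-01  1.25692906e-03]
 [ 9.99999803e-01  2.17482187e-04 -5.89177820e-04]
 [-5.89450701e-04  1.25680111e-03 -9.99999036e-01]] [ 1.09967377 -0.04229621 -1.06361775]
```

View pics/s10.png

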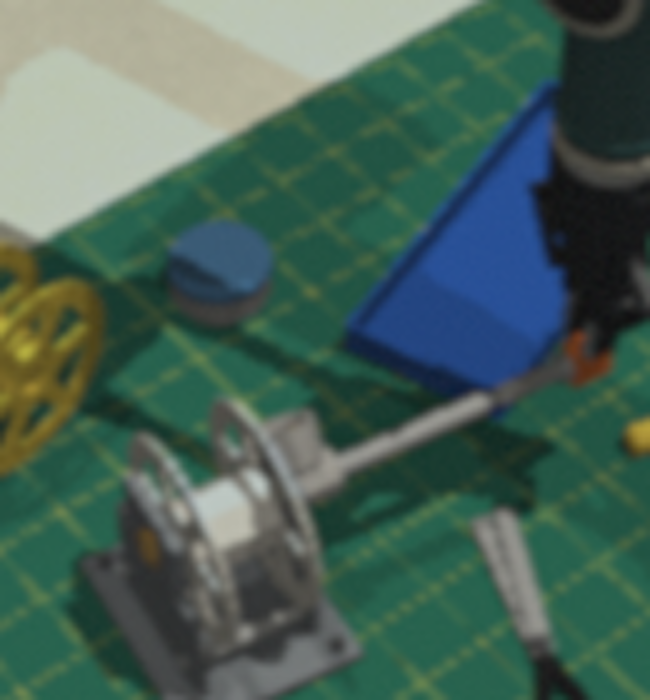

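arm_command:
  slide:
    - [0.004, 0, 0]
    - [0.006, 0, 0]
    - [0.006, 0, 0]
    - [0.006, 0, 0]
    - [0.004, 0, 0]
    - [0, 0, 0]
    - [0, 0, 0]
    - [0, 0, 0]
  angular:
    - [0, 0, 0]
    - [0, 0, 0]
    - [0, 0, 0]
    - [0, 0, 0]
    - [0, 0, 0]
    - [0, 0, 0]
    - [0, 0, 0]
    - [0, 0, 0]
  hand: [0.01, 0.01, 0.01, 0.01, 0.01, 0.01, 0.01, 0.01]

```text
time: 26.15
tool_pos: [0.655, 0.2033, 0.0961]
tcp_rot: [-2.396, -2.032, 0.001]
wrist_force: [-0.3, -1.2, -1.6]
width: 0.165
```

Run:
```python
from plan import *
s,R=state(); print(RS.T@(s["tool_pos"]-STAND), "tool in stand", RS.T@s["wrist_force"])
for n in("scene","top"): cv2.imwrite(f"pics/{n}11.png",bot.read_camera(n)[:,:,::-1])
crop("pics/scene11.png",(240,150,340,280),5,"pics/s11.png");crop("pics/top11.png",(180,140,340,230),5,"pics/t11.png")
```

```text
t 26.15 p [0.655  0.2033 0.0961] z [-0.001 -0.    -1.   ] y [ 0.987 -0.163 -0.001] F [-0.3 -1.2 -1.6] M [ 0.08 -0.04 -0.02] w 0.0141 q6 0.43
[-0.0007434   0.30014524  0.09613871] tool in stand [-0.10098373 -1.21862892 -1.59539059]
```

View pics/s11.png

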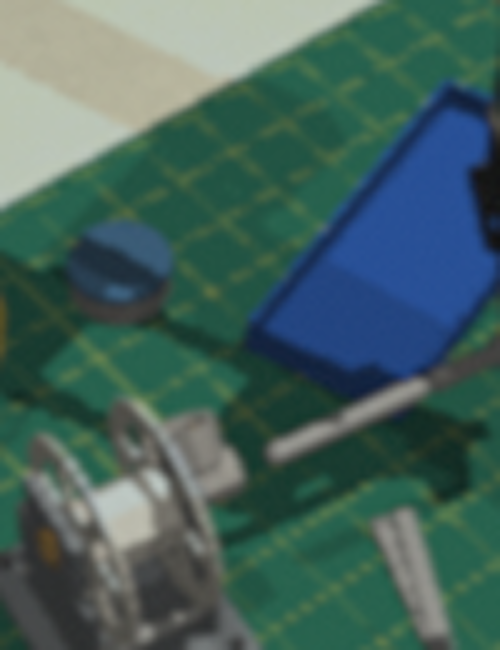

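View pics/t11.png

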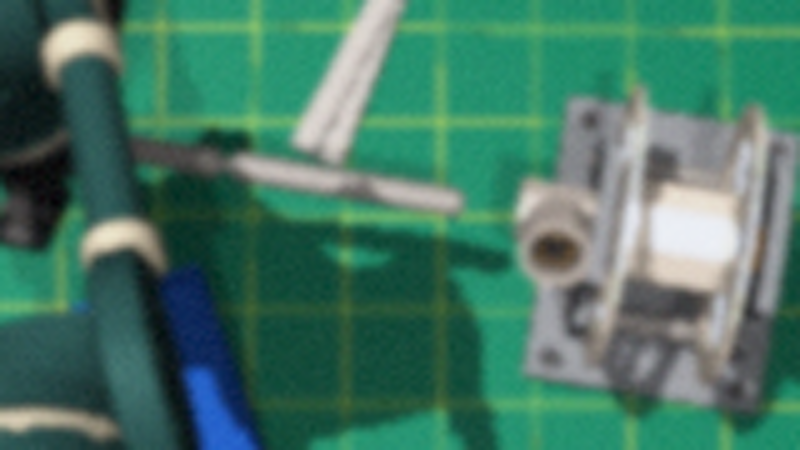

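Run:
```python
from plan import *
ty=.3415; c=np.array([.4938,.2643]); y=np.array([-np.sin(ty),np.cos(ty)]); g=c+.0875*y; print(g)
plan([*g,.15],Rdown(ty),rows=12)
```

```text
[0.46449618 0.34674717]
n 12 dist 0.2445 rot [ -0.03  -0.   -28.97]
[[0.0092, -0.0176, -0.0045], [0.0099, -0.0172, -0.0045], [0.0107, -0.0168, -0.0045], [0.0114, -0.0163, -0.0045], [0.012, -0.0158, -0.0045], [0.0127, -0.0153, -0.0045], [0.0133, -0.0148, -0.0045], [0.0139, -0.0142, -0.0045]]
[-0.0, -0.0, -2.41]
[[0.0145, -0.0136, -0.0045], [0.0151, -0.013, -0.0045], [0.0156, -0.0123, -0.0045], [0.0161, -0.0116, -0.0045]]
```

arm_command:
  slide:
    - [0.004, 0, -0.01]
    - [0.006, 0, -0.015]
    - [0.006, 0, -0.015]
    - [0.008, -0.01, -0.01]
    - [0.011, -0.016, -0.005]
    - [0.012, -0.016, 0]
    - [0.012, -0.016, 0]
    - [0.013, -0.015, 0]
  angular:
    - [0, 0, 0]
    - [0, 0, 0]
    - [0, 0, 0]
    - [0, 0, -1.5]
    - [0, 0, -2.4]
    - [0, 0, -2.4]
    - [0, 0, -2.4]
    - [0, 0, -2.4]
  hand: [0.01, 0.01, 0.01, 0.01, 0.01, 0.01, 0.01, 0.01]

```text
time: 27.05
tool_pos: [0.5862, 0.2866, 0.1589]
tcp_rot: [2.173, 2.268, 0.006]
wrist_force: [0.1, -0.7, -1.2]
width: 0.171
```

Run:
```python
from plan import *
state()
plan([.4645,.3467,.15],Rdown(.3415),rows=7)
```

```text
t 27.05 p [0.5862 0.2866 0.1589] z [ 0.003  0.002 -1.   ] y [0.999 0.043 0.003] F [ 0.1 -0.7 -1.2] M [ 0.19  0.   -0.  ] w 0.0146 q6 0.37
n 7 dist 0.136 rot [  0.2  -0.1 -17.1]
[[0.0093, -0.017, 0.0012], [0.01, -0.0166, 0.0012], [0.0107, -0.0161, 0.0013], [0.0114, -0.0157, 0.0013], [0.0121, -0.0152, 0.0013], [0.0127, -0.0146, 0.0013], [0.0133, -0.0141, 0.0013]]
[0.03, -0.01, -2.44]
```

arm_command:
  slide:
    - [0.009, -0.017, 0.002]
    - [0.01, -0.017, 0.002]
    - [0.011, -0.016, 0.002]
    - [0.011, -0.016, 0.002]
    - [0.012, -0.015, 0.002]
    - [0.01, -0.012, 0.002]
    - [0.005, -0.006, 0]
    - [0, 0, 0]
  angular:
    - [0, 0, -2.4]
    - [0, 0, -2.4]
    - [0, 0, -2.4]
    - [0, 0.5, -2.4]
    - [0, 0.5, -2.4]
    - [0, 0.5, -2.4]
    - [0, 0.5, -2]
    - [0, 0.5, 0]
  hand: [0.01, 0.01, 0.01, 0.01, 0.01, 0.01, 0.01, 0.01]

```text
time: 27.85
tool_pos: [0.4552, 0.3455, 0.142]
tcp_rot: [-1.754, -2.556, -0.037]
wrist_force: [0.8, -0.2, -1.7]
width: 0.174
```

Run:
```python
from plan import *
s,R=state()
T=Rdown(.3415)@Ro.from_rotvec([0,np.radians(3.2),0]).as_matrix()
plan([.4645,.3467,.06],T)
for n in("scene","top"): cv2.imwrite(f"pics/{n}12.png",bot.read_camera(n)[:,:,::-1])
crop("pics/scene12.png",(260,110,380,240),5,"pics/s12.png");crop("pics/top12.png",(80,170,260,290),4,"pics/t12.png")
```

```text
t 27.85 p [0.4552 0.3455 0.142 ] z [-0.02   0.043 -0.999] y [ 0.933  0.36  -0.004] F [ 0.8 -0.2 -1.7] M [ 0.03 -0.    0.03] w 0.0148 q6 0.18
n 2 dist 0.0825 rot [-0.29  0.49  1.51]
[[-0.003, 0.0047, 0.0409], [-0.0032, 0.0047, 0.0409]]
[-0.14, 0.24, 0.76]
```

View pics/s12.png

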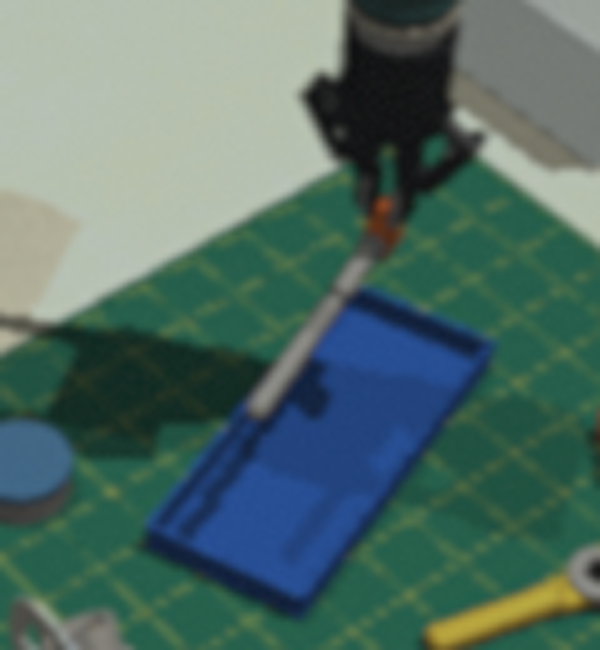

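View pics/t12.png

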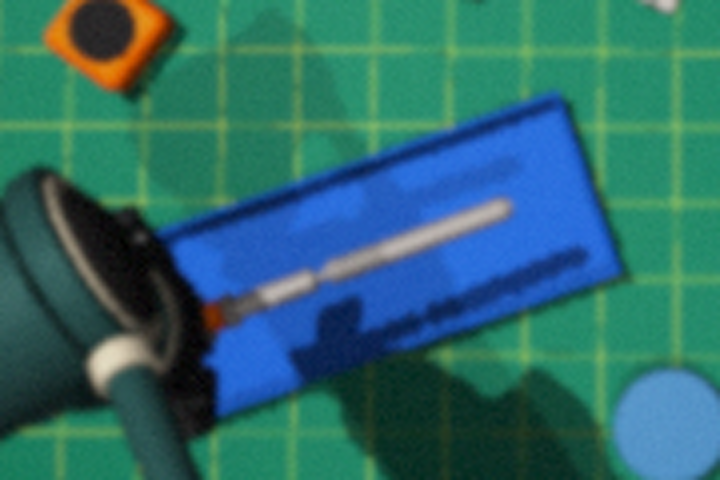

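arm_command:
  slide:
    - [-0.003, 0.004, 0.01]
    - [-0.003, 0.003, 0.015]
    - [0, 0.002, 0.018]
    - [0, 0, 0.018]
    - [0, 0, 0.012]
    - [0, 0, 0.005]
    - [0, 0, 0]
    - [0, 0, 0]
  angular:
    - [-0.2, 0.3, 0.7]
    - [0, 0.2, 0.7]
    - [0, 0, 0]
    - [0, 0, 0]
    - [0, 0, 0]
    - [0, 0, 0]
    - [0, 0, 0]
    - [0, 0, 0]
  hand: [0.01, 0.01, 0.01, 0.01, 0.01, 0.01, 0.01, 0.01]

```text
time: 28.75
tool_pos: [0.4697, 0.3436, 0.0555]
tcp_rot: [-1.798, -2.52, -0.047]
wrist_force: [0.6, 0.8, -0.9]
width: 0.168
```

Run:
```python
from plan import *
s,R=state()
T=Rdown(.3415)@Ro.from_rotvec([0,np.radians(3.2),0]).as_matrix()
plan([.4645,.3467,.023],T)
```

```text
t 28.75 p [0.4697 0.3436 0.0555] z [-0.019  0.051 -0.998] y [ 0.946  0.325 -0.002] F [ 0.6  0.8 -0.9] M [0.08 0.07 0.02] w 0.0144 q6 0.18
n 1 dist 0.0331 rot [-0.06  0.06 -0.6 ]
[[0.0028, -0.0039, 0.0327]]
[-0.06, 0.06, -0.6]
```

arm_command:
  slide:
    - [0.002, -0.003, 0.004]
    - [0, -0.001, 0.007]
    - [0, 0, 0.008]
    - [0, 0, 0.006]
    - [0, 0, 0.003]
    - [0, 0, 0.001]
    - [0, 0, 0]
    - [0, 0, 0]
  angular:
    - [0, 0, -0.5]
    - [0, 0, 0]
    - [0, 0, 0]
    - [0, 0, 0]
    - [0, 0, 0]
    - [0, 0, 0]
    - [0, 0, 0]
    - [0, 0, 0]
  hand: [0.01, 0.01, 0.01, 0.01, 0.01, 0.01, 0.01, 0.01]

```text
time: 29.55
tool_pos: [0.4659, 0.3472, 0.0267]
tcp_rot: [-1.787, -2.53, -0.054]
wrist_force: [-0.3, 0.8, -1.1]
width: 0.173
```

Run:
```python
from plan import *
s,R=state()
T=Rdown(.3415)@Ro.from_rotvec([0,np.radians(3.2),0]).as_matrix()
plan([.4645,.3467,.022],T)
for n in("scene",): cv2.imwrite(f"pics/{n}13.png",bot.read_camera(n)[:,:,::-1])
crop("pics/scene13.png",(260,110,380,240),5,"pics/s13.png")
```

```text
t 29.55 p [0.4659 0.3472 0.0267] z [-0.015  0.054 -0.998] y [0.942 0.334 0.003] F [-0.3  0.8 -1.1] M [ 0.07 -0.    0.01] w 0.0148 q6 0.18
n 1 dist 0.005 rot [ 0.2  -0.   -0.01]
[[-0.0003, -0.0015, 0.0047]]
[0.2, -0.0, -0.01]
```

View pics/s13.png

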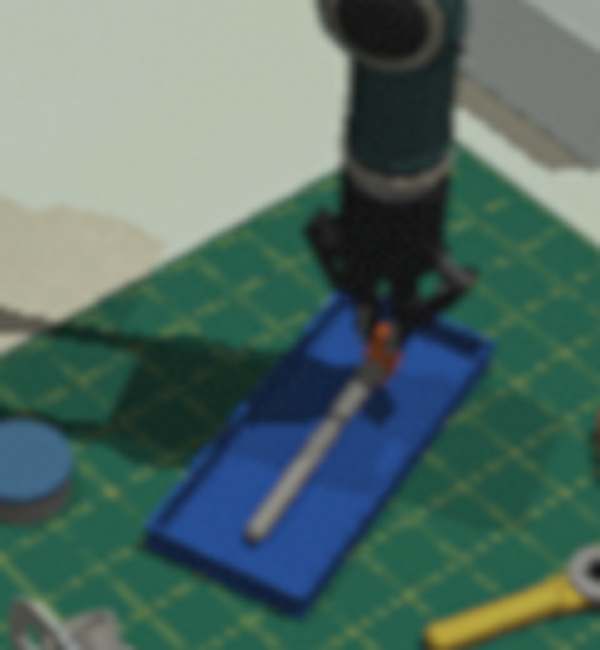

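Inside the walls. Down in 1 mm steps until contact.

arm_command:
  slide:
    - [0, 0, 0.001]
    - [0, 0, 0.001]
    - [0, 0, 0.001]
    - [0, 0, 0.001]
    - [0, 0, 0]
    - [0, 0, 0]
    - [0, 0, 0]
    - [0, 0, 0]
  angular:
    - [0, 0, 0]
    - [0, 0, 0]
    - [0, 0, 0]
    - [0, 0, 0]
    - [0, 0, 0]
    - [0, 0, 0]
    - [0, 0, 0]
    - [0, 0, 0]
  hand: [0.01, 0.01, 0.01, 0.01, 0.01, 0.01, 0.01, 0.01]

```text
time: 30.4
tool_pos: [0.4666, 0.3479, 0.0234]
tcp_rot: [-1.787, -2.531, -0.057]
wrist_force: [0.1, 0.7, -1.3]
width: 0.168
```

Run:
```python
from plan import *
state()
```

```text
t 30.40 p [0.4666 0.3479 0.0234] z [-0.014  0.055 -0.998] y [0.942 0.334 0.005] F [ 0.1  0.7 -1.3] M [ 0.06  0.04 -0.03] w 0.0144 q6 0.18
```

arm_command:
  slide:
    - [0, 0, 0.001]
    - [0, 0, 0.001]
    - [0, 0, 0.0005]
    - [0, 0, 0]
    - [0, 0, 0]
    - [0, 0, 0]
    - [0, 0, 0]
    - [0, 0, 0]
  angular:
    - [0, 0, 0]
    - [0, 0, 0]
    - [0, 0, 0]
    - [0, 0, 0]
    - [0, 0, 0]
    - [0, 0, 0]
    - [0, 0, 0]
    - [0, 0, 0]
  hand: [0.01, 0.01, 0.01, 0.01, 0.01, 0.01, 0.01, 0.01]
  squeeze: 30

```text
time: 31.2
tool_pos: [0.4668, 0.3482, 0.0212]
tcp_rot: [-1.787, -2.531, -0.058]
wrist_force: [-0.3, -0.9, -0.6]
width: 0.169
```

Run:
```python
from plan import *
state()
```

```text
t 31.20 p [0.4668 0.3482 0.0212] z [-0.013  0.055 -0.998] y [0.942 0.334 0.006] F [-0.3 -0.9 -0.6] M [-0.02  0.08  0.02] w 0.0145 q6 0.18
```

arm_command:
  slide:
    - [0, 0, 0.0005]
    - [0, 0, 0]
    - [0, 0, 0]
    - [0, 0, 0]
    - [0, 0, 0]
    - [0, 0, 0]
    - [0, 0, 0]
    - [0, 0, 0]
  angular:
    - [0, 0, 0]
    - [0, 0, 0]
    - [0, 0, 0]
    - [0, 0, 0]
    - [0, 0, 0]
    - [0, 0, 0]
    - [0, 0, 0]
    - [0, 0, 0]
  hand: [0.01, 0.016, 0.02, 0.024, 0.03, 0.036, 0.04, 0.04]

```text
time: 32.0
tool_pos: [0.4677, 0.3486, 0.0213]
tcp_rot: [-1.787, -2.532, -0.06]
wrist_force: [-0.5, -0.3, 0.5]
width: 0.472
```

arm_command:
  slide:
    - [0, 0, 0]
    - [0, 0, -0.005]
    - [0, 0, -0.01]
    - [0, 0, -0.02]
    - [0, 0, -0.03]
    - [0, 0, -0.03]
    - [0, 0, -0.03]
    - [0, 0, -0.02]
  angular:
    - [0, 0, 0]
    - [0, 0, 0]
    - [0, 0, 0]
    - [0, 0, 0]
    - [0, 0, 0]
    - [0, 0, 0]
    - [0, 0, 0]
    - [0, 0, 0]
  hand: [0.04, 0.04, 0.04, 0.04, 0.04, 0.04, 0.04, 0.04]

```text
time: 32.8
tool_pos: [0.4669, 0.3385, 0.171]
tcp_rot: [-1.786, -2.53, -0.05]
wrist_force: [1.0, 0.3, -0.1]
width: 0.464
```

arm_command:
  slide:
    - [0.02, 0, -0.01]
    - [0.03, 0, 0]
    - [0.03, 0, 0]
    - [0.03, 0, 0]
    - [0.03, 0, 0]
    - [0.02, 0, 0]
    - [0, 0, 0]
    - [0, 0, 0]
  angular:
    - [0, 0, 0]
    - [0, 0, 0]
    - [0, 0, 0]
    - [0, 0, 0]
    - [0, 0, 0]
    - [0, 0, 0]
    - [0, 0, 0]
    - [0, 0, 0]
  hand: [0.04, 0.04, 0.04, 0.04, 0.04, 0.04, 0.04, 0.04]

```text
time: 33.6
tool_pos: [0.4165, 0.4955, 0.2071]
tcp_rot: [-1.792, -2.533, -0.08]
wrist_force: [0.7, 0.0, 0.1]
width: 0.468
```

Run:
```python
from plan import *
state()
for n in("scene","top"): cv2.imwrite(f"pics/{n}14.png",bot.read_camera(n)[:,:,::-1])
crop("pics/scene14.png",(130,130,400,340),2.8 and 3,"pics/s14.png")
```

```text
t 33.60 p [0.4165 0.4955 0.2071] z [-0.001  0.064 -0.998] y [0.943 0.332 0.02 ] F [0.7 0.  0.1] M [-0.07 -0.01  0.  ] w 0.04 q6 0.45
```

View pics/s14.png

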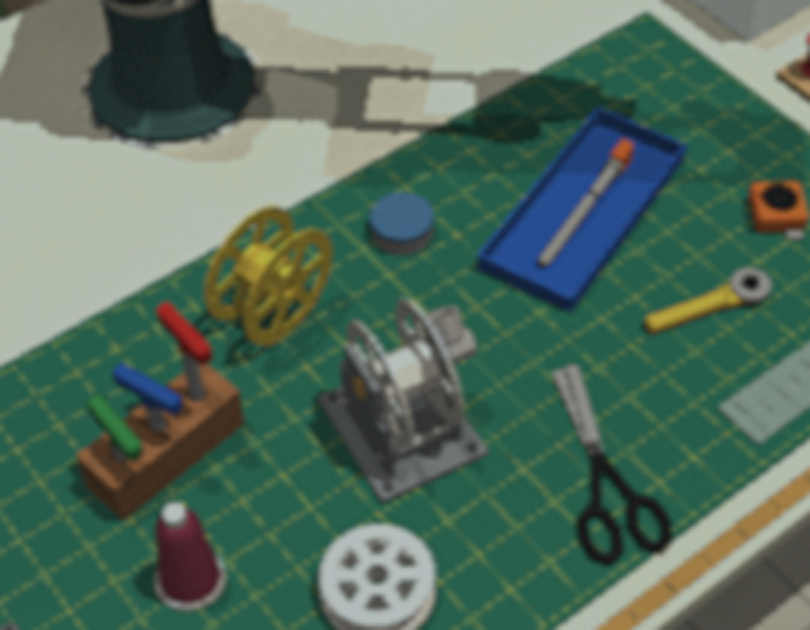

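View pics/top14.png

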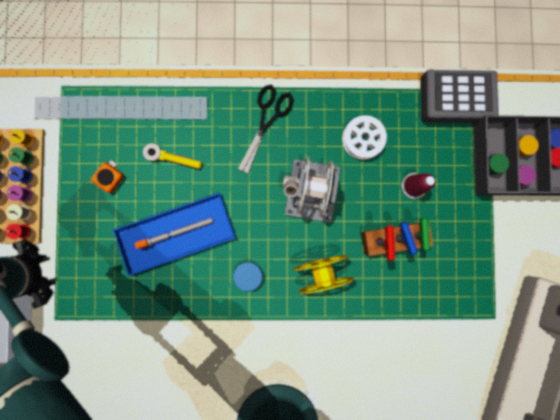

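Run:
```python
from m import *
for n,b in(("scene",(180,228,203,255)),("top",(380,220,400,265))):
    for k in "0","14":
        c,th,a=mom(mask(f"pics/{n}{k}.png",(0,120,60),(8,255,255),b)); print(n,k,c.round(2),np.degrees(th).round(1),a)
c1=mom(mask("pics/top14.png",(3,130,90),(18,255,255),(132,235,152,252)))[0]; print(c1)
g=onplane("top",c1,.03); t=onplane("top",[212,221],.012)
y=.3415;R=np.array([[np.cos(y),np.sin(y)],[-np.sin(y),np.cos(y)]]); print("tray frame grip",R@(g-[.4938,.2643]),"tip",R@(t-[.4938,.2643]))
bot.finish_job()
```

```text
scene 0 [191.16 241.08] 48.4 155.0
scene 14 [191.1  240.58] 48.9 153.0
top 0 [390.11 241.77] 87.5 328.0
top 14 [389.55 242.45] 88.2 325.0
[141.2        243.82666667]
tray frame grip [0.00203877 0.08750573] tip [-0.00164071 -0.10016115]
the job is handed in; nothing more can be done
```

I handed the job in at about 33.7 s of the 72 s allowed, with every step carried out. No verdict was reported.

- **Lock screw:** I inserted the red key 12 to 13 mm by the model, with no insertion force. I turned it from 7° to about 98° against a steady torque of about 0.13 Nm, then backed off to zero torque before withdrawing. The lock angle cannot be read. The key's turn suggests roughly 1.4 to 1.7 rad, and the axle came out freely with about 3 N of pull.
- **Red key:** It stands in its original hole. Its handle is within 0.7 px of where it started in both pictures.
- **Axle:** I drew it straight out by about 164 mm, so its tip was about 26 mm clear of the sleeve. I then lowered it into the tray. In the tray's frame the grip is at about (2, 88) mm and the tip at about (-2, -100) mm, well inside the walls.
- **Everything else:** In the last pictures the reel is still in the stand and the other keys and bystanders look unmoved. The gripper is clear of everything.

One disagreement: the scene camera is offset from the top camera by about 1 px (3 to 4 mm), so I relied on the top camera. I did not measure the reel's final position or the heights of the axle's ends; I judged them from the pictures and from the height at which I let go.

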